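# Hold the reference cell in the photometer's light path

## Robot

A 7-joint arm with a two-finger parallel gripper is mounted at the origin on the work surface. World frame = base frame: x ahead of the robot, y to its left, z up, the work surface at z = 0. Lengths are in m, angles in rad, forces in N, time in s.
With the tool pointing down it reaches from about 0.35 to 0.9 m from the base axis. Payload 7.2 kg.
Tool frame: the origin (TCP) lies at the very end of the fingers, on their centre line; the grasp point (between the pads) lies 19 mm behind it; z points along the fingers, y is the direction in which the jaws open and shut (so a half turn about z gives the same grasp; the last joint's range is limited). The gripper opens to 88 mm and grips with 3 to 60 N. Pads are 20 mm wide; open, the fingers measure 115 mm over their backs; the gripper's body (75 mm by 178 mm) begins 61 mm behind the grasp point.
Start: joints at [-1.403, 0.411, -0.013, 1.596, 0.006, 1.134, -0.082], TCP at [0.146, 0.608, 0.192] pointing down, gripper open.
Joint ranges: [-2.95, 2.95], [-0.29, 1.99], [-1.47, 1.44], [0.14, 2.54], [-1.03, 4.17], [0.13, 1.85], [-2.86, 2.86]. Speed limits (rad/s): [2.39, 2.39, 3.01, 3.01, 3.14, 3.14, 3.14].

## Interface

Orientations are given as a unit quaternion [w, x, y, z].
In Python, from rig import telemetry, imaging, bot gives the robot as it stands.
- The arm moves only by the tool servo_tool, never from a script. Its argument "commands" is a list of rows, each a list of 3 entries, a list of its own where there are three numbers: the opening, from -1 (shut) to 1 (fully open), so that 0 is half open, then the shift along the tool's x, y, z in cm, then the turn about the tool's z in rad. In form: [[fingers, [dx, dy, dz], twist], ...]. A call has exactly 8 rows; each row shifts and turns the commanded pose from where the row before left it, along the tool's axes as they then stand; what a row does not reach is not made up. A row lasts 1/10 s, in which the tool goes at most 50 mm and 8.59 degrees, less where a joint would pass 70% of its speed; a pose out of reach is approached as far as the arm can. A call with a gripper value outside its range is refused whole. The fingers move at their own pace and stop on an object; the grip force is fixed at half the most. Time passes only in rows, so rows that do not move let the fingers close, or fill a call up. It gives the time, the measured TCP pose, the force and the opening at its end, in the units of the state.
- telemetry.sense(): the state, without advancing time (a new reading comes with each control period).
- imaging.camera(name): name is "scene" or "top" or "wrist"; returns a dict with "image" (480x640x3 uint8, red, green, blue), "mtx" (3x3 intrinsics, pixels), "camera_from_world" (4x4, takes a point from world to camera coordinates). Camera axes: x right, y down, z forward; pixel columns grow to the right and rows downward; lengths in m; the calibration is good to about 2 mm. A picture is of the moment at which its call begins. There is no depth.
- bot.sign_off(): hands the job in, once; it reports no verdict.
The state is a dict: "clock": time; "joints": joint angles; "dq": joint speeds; "effort": joint torques, N m; "tool_pos": TCP position; "tool_rot": TCP orientation; "ft_force": force on the tool from outside, world axes, zero at the start; "moment": the same for the moment, N m; "width": finger opening in m.
Only numpy, scipy, OpenCV 4.12 (cv2) and the standard library are available. Lean on these libraries where they do the work, as an engineer would, in place of code of your own. Each camera call takes 0.05 s, during which the arm holds its last target.

## Task

Open the light path of the photometer's optical block: pull the dark slide up by its knob until the engraved line on its blade is level with the top of the gate, and let go of it there. Then take the stoppered reference cell out of the rack, gripping it by its two broad frosted faces only (never the clear end windows or the stopper), and hold it upright about midway between the lens and the receiver, so that the light passes squarely through the middle of its two end windows. Finish while still holding it there, steady and clear of the optical block, with the empty cells, the multimeter and the screwdriver left where they were.

Things in the scene. Friction and masses are not known exactly. Their poses are not given: they have to be found in the camera images.
- optics: the photometer's optical block, fixed: aluminium base plate 72 x 315 mm, 10 mm thick, carrying lamp house and lens tube at its +y end, receiver at its -y end. Origin on the bench under the middle of the free 80 mm gap between lens face and receiver face. z up; y, from receiver to lamp, is the line of the light beam, at x = 0, 80 mm above the bench. Only the base plate lies below the gap
- beam_mid (a point): the point on the beam axis midway between lens face and receiver face, 80 mm above the bench; its y axis is the beam axis, z up
- lens (a point): centre of the lens face, 40 mm from beam_mid along the optics' +y. Behind it the dark lens tube (37 mm in diameter, top at 99 mm), the slide's gate, and the finned lamp house (62 mm wide, y = 104 to 164 mm, top 112 mm above the bench)
- receiver (a point): centre of the receiver face, 40 mm from beam_mid along the optics' -y: the front of a dark tube 30 mm in diameter, before an upright green circuit board (58 mm wide, at y = -74 mm, top 106 mm above the bench)
- dark_slide (a joint): how far the dark slide is pulled up out of its gate, m: 0 = shut; 0.020 = the black engraved line on the blade is level with the gate's top (light path open; light still passes within 4 mm of this); 0.034 = end stop (shut again). Moves straight up with about 2.5 N of drag and stays where it is left
- slide_knob (a point): centre of the slide's black knob, an upright cylinder 17 mm in diameter, 20 mm tall, on a 14 x 3 mm steel blade rising from the gate. The gate (46 x 18 mm, top 118 mm above the bench) stands between lens tube and lamp house at x = 0, y = 95 mm of the optics. Knob centre 148 mm above the bench with the slide shut, 168 mm with the line level
- cell: the stoppered reference cell, a glass cuvette 12.5 (x) x 22.5 (y) x 45 mm tall holding grey glass, with a stopper (58 mm in all); about 33 g. Origin at the centre of its underside, z up. The broad faces (normal to x, 12.5 mm apart) are frosted: grip these. The narrow ends (normal to y) are the clear windows. Starts upright in one of the rack's slots
- cell_windows: the two clear end windows of the reference cell, 10 mm wide and 36 mm tall, 22.5 mm apart along y; origin at the middle of the cell between them, 23 mm above its underside (axes as the cell's). Not to be touched by the gripper
- cell_stopper: the white plug on the reference cell, 9 mm in diameter, 13 mm tall, origin at its lower end, 45 mm above the cell's underside. Not to be touched by the gripper
- rack: grey rack block, fixed, 60 x 160 x 18 mm (x, y, z), origin at the centre of its underside; slots at y = -45, 0, +45 mm, 15 mm deep, 0.6 mm clearance round a cell. Cells stand in them with frosted faces to the rack's +x and -x and windows facing along the row, undersides 3 mm above the bench, glass rising 30 mm above the rack
- blank_a: an empty open cell of the same footprint, 12.5 x 22.5 x 45 mm, no stopper, in another slot of the rack; origin at the centre of its underside. Leave it
- blank_b: a second empty open cell like blank_a, in the remaining slot. Leave it
- multimeter: dark grey multimeter lying on the bench, 155 x 78 x 34 mm (x, y, z), origin at the centre of its underside. Leave it
- screwdriver: black-handled screwdriver, 160 mm long, 26 mm across the handle, lying on the bench along its own x. Leave it
Things that resemble listed ones, but are neither listed nor needed, are in the scene too. Leave any pink look-alike of the cell alone. There is more than one size of the rack; the job needs the larger.

How it is judged:
By the outcome, as a careful person would: the job done as asked, in the order asked, and still so for the second after the job is handed in, while the arm keeps its last pose, push and grip.
It also fails if it takes over 64 s, if anything falls off the work surface, if the arm or the gripper's body presses on something with over 40 N, if the wrist force passes 120 N, or if a joint passes its speed limit or range.

## Working session

There is one attempt and no reset: what is moved stays moved. The work goes in short steps, Python scripts to look and compute and a tool call to move; the robot and the scene stay as the last step left them, time stands still between calls to the robot, and variables do not carry over. Pictures are saved under pics/ and viewed, and the job is handed in when it is done.

Besides the shell and the picture viewer there is one more tool, called after ">>>" in YAML: its name, and indented under it one key for each argument. servo_tool: Moves the arm, as the interface text tells. Its arguments: {"type":"object","properties":{"commands":{"type":"array","items":{"type":"array"}}},"required":["commands"]}

```bash
ls; mkdir -p pics; python3 - <<'E'
from rig import telemetry, imaging, bot
import cv2
s=telemetry.sense();print({k:s[k] for k in s})
for n in ["scene","top","wrist"]:
    c=imaging.camera(n);cv2.imwrite(f"pics/{n}0.png",c["image"][:,:,::-1]);print(n,c["mtx"].tolist(),c["camera_from_world"].round(4).tolist())
E
```

```text
pics
{'clock': 0.0, 'joints': array([-1.40321903,  0.4118932 , -0.01274795,  1.59705653,  0.00558854,
        1.13427948, -0.08220315]), 'dq': array([-0.00137328,  0.00135094,  0.00028313, -0.00283994, -0.00083782,
        0.00188024, -0.0011473 ]), 'effort': array([ 1.72434929e-04, -5.87943506e+01,  6.42290208e-01, -2.91084230e+01,
       -5.36833063e-02,  1.83433009e-02,  1.56937958e-04]), 'tool_pos': array([0.14588834, 0.60715992, 0.19140798]), 'tool_rot': array([-4.98980921e-05,  1.17591091e-01,  9.93061778e-01, -7.99056377e-04]), 'ft_force': array([0.65314822, 0.14411554, 0.27947495]), 'moment': array([ 0.05103597,  0.04021776, -0.03029432]), 'width': 0.08781654877303956}
scene [[584.2663188874225, 0.0, 325.4276529667765], [0.0, 584.2663188874225, 235.86752725340386], [0.0, 0.0, 1.0]] [[0.8174, 0.5761, -0.0035, -0.4321], [0.4571, -0.6522, -0.6048, -0.2214], [-0.3507, 0.4927, -0.7964, 1.3359], [0.0, 0.0, 0.0, 1.0]]
top [[538.6866657244942, 0.0, 313.95965997934525], [0.0, 538.6866657244942, 244.73421833709102], [0.0, 0.0, 1.0]] [[0.0722, -0.9974, -0.0001, -0.0912], [-0.9752, -0.0706, -0.2099, 0.5816], [0.2093, 0.0153, -0.9777, 1.2001], [0.0, 0.0, 0.0, 1.0]]
wrist [[357.51952766451734, 0.0, 323.00208521501133], [0.0, 357.51952766451734, 234.27807330959462], [0.0, 0.0, 1.0]] [[0.2336, 0.9723, -0.0021, -0.6253], [0.943, -0.226, 0.2444, -0.029], [0.2372, -0.059, -0.9697, 0.3897], [0.0, 0.0, 0.0, 1.0]]
```

View pics/scene0.png

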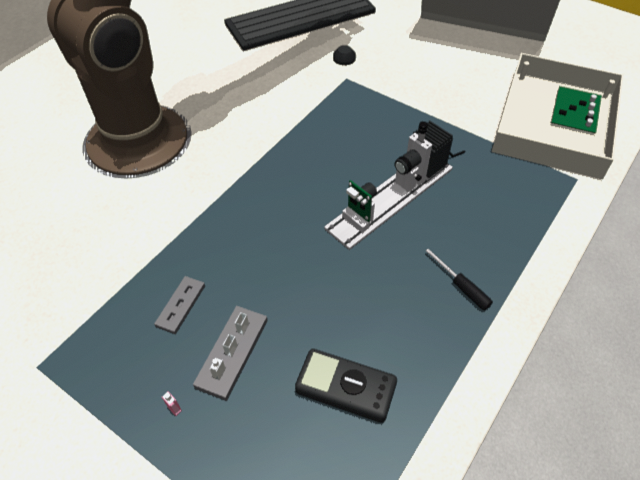

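View pics/top0.png

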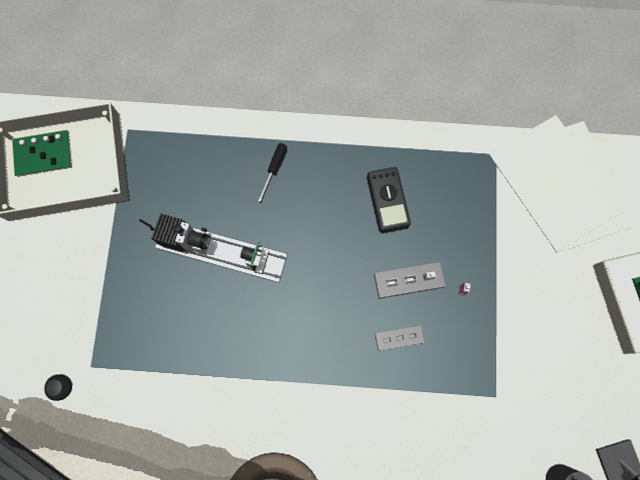

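View pics/wrist0.png

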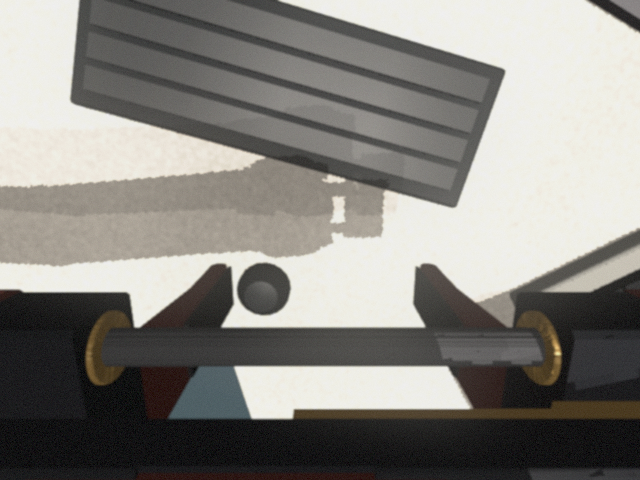

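```bash
python3 - <<'E'
import cv2
t=cv2.imread("pics/top0.png");s=cv2.imread("pics/scene0.png")
def z(im,x,y,w,h,f,n): cv2.imwrite(f"pics/{n}.png",cv2.resize(im[y:y+h,x:x+w],None,fx=f,fy=f,interpolation=cv2.INTER_CUBIC))
z(t,130,200,165,90,4.8,"t_opt"); z(t,365,250,115,80,6.9,"t_rack")
z(s,320,115,150,135,4.4,"s_opt"); z(s,150,290,130,125,4.8,"s_rack")
E
```

```text
(no output)
```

View pics/t_opt.png

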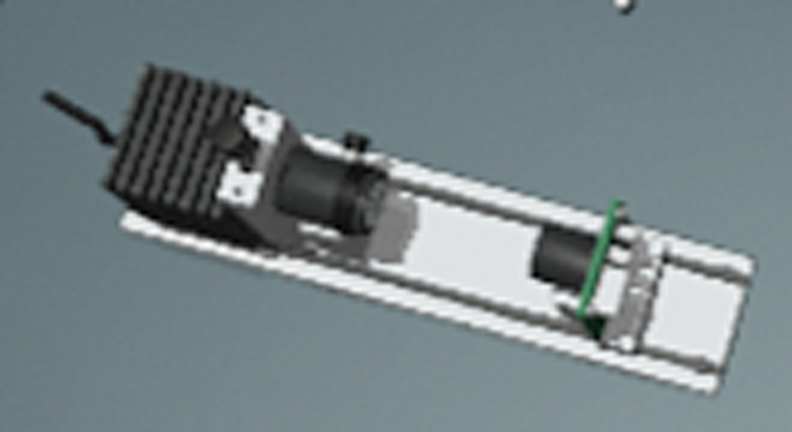

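View pics/t_rack.png

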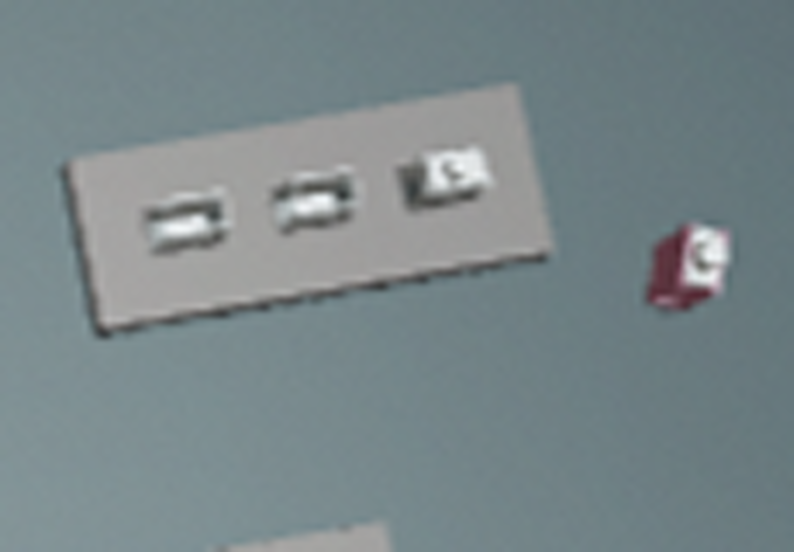

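View pics/s_opt.png

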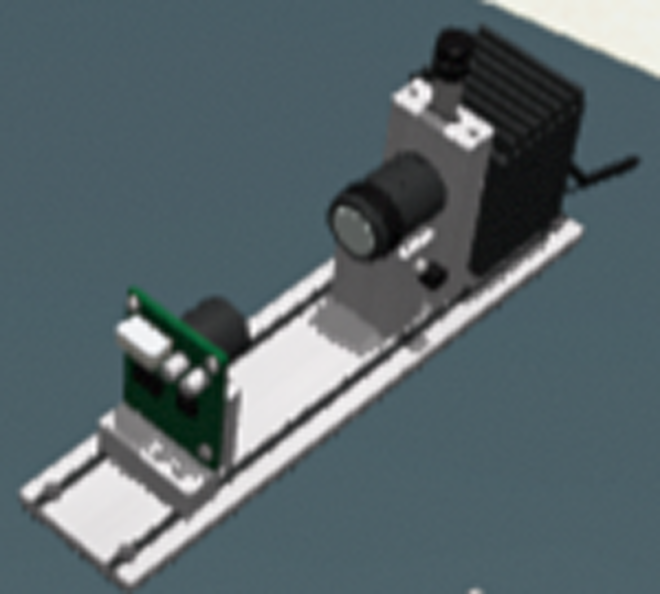

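View pics/s_rack.png

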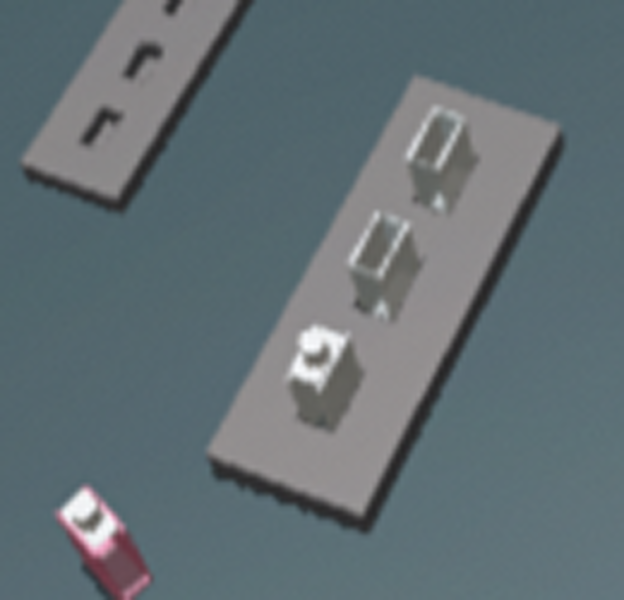

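```bash
cat > h.py <<'E'
import numpy as np, cv2
from scipy.optimize import least_squares
import json
K={};T={}
from rig import telemetry, imaging, bot
def load():
    for n in ["scene","top"]:
        c=imaging.camera(n);K[n]=c["mtx"];T[n]=c["camera_from_world"]
def proj(Km,Tm,P):
    P=np.atleast_2d(P);q=P@Tm[:3,:3].T+Tm[:3,3];q=q@Km.T;return q[:,:2]/q[:,2:]
def place(p,P):
    P=np.atleast_2d(P);c,s=np.cos(p[2]),np.sin(p[2]);R=np.array([[c,-s,0],[s,c,0],[0,0,1]])
    return P@R.T+np.array([p[0],p[1],0])
E
python3 - <<'E'
from h import *
load()
def o(pts,f,off): return (np.array(pts)+.5)/f-.5+np.array(off)
# rack
R=[[.03,.08,.018],[.03,-.08,.018],[-.03,-.08,.018],[-.03,.08,.018]]
tp=o([(72,160),(517,85),(549,252),(98,325)],6.9,(365,250))
sp=o([(562,130),(368,518),(210,458),(417,77)],4.8,(150,290))
def f(p):
    W=place(p,R);return np.r_[(proj(K["top"],T["top"],W)-tp).ravel(),(proj(K["scene"],T["scene"],W)-sp).ravel()]
r=least_squares(f,[.5,-.2,.1]);print("rack",r.x,r.fun.round(1))
print("cell",place(r.x,[0,-.045,0]))
def g(p):
    a=p[3]
    A=place(p,[[-.036,a,.01],[.036,a,.01],[-.036,a+.315,.01]])
    B=place(p,[[-.036,a,.01],[.036,a,.01],[.036,a+.315,.01],[-.023,.086,.118],[-.023,.104,.118],[.023,.086,.118],[.023,.104,.118],[0,.095,.158]])
    return np.r_[(proj(K["top"],T["top"],A)-o([(716,388),(752,262),(122,215)],4.8,(130,200))).ravel(),
     (proj(K["scene"],T["scene"],B)-o([(22,493),(128,580),(582,228),(392,97),(418,78),(470,150),(494,128),(457,42)],4.4,(320,115))).ravel()]
r=least_squares(g,[.5,.2,0,-.15]);print("opt",r.x,r.fun.round(1))
print("knob",place(r.x,[0,.095,.148]),"beam",place(r.x,[0,0,.08]))
E
```

```text
rack [ 0.52992932 -0.28135265  0.2445442 ] [-1.1 -0.8 -0.5 -1.1  0.4 -1.   0.  -0.1 -0.1 -0.4 -1.  -0.1 -0.8 -0.3
 -0.3  0.1]
cell [[ 0.54082445 -0.3250138   0.        ]]
opt [ 0.56441856  0.15803833 -0.20409876 -0.13617296] [-0.9  0.9  0.1 -1.1 -0.9  2.  -1.1 -0.3  0.1  1.1  0.7  0.5  0.2  0.
  0.3  0.1  0.  -0.2  0.6  0.4 -0.2  1. ]
knob [[0.58367361 0.25106651 0.148     ]] beam [[0.56441856 0.15803833 0.08      ]]
```

>>> servo_tool:
  commands:
    - [1,[0,0,-2],0.14]
    - [1,[0,0,-2],0.14]
    - [1,[0,0,-2],0.14]
    - [1,[0,0,0],0.14]
    - [1,[0,0,0],0.14]
    - [1,[0,0,0],0.14]
    - [1,[0,0,0],0.14]
    - [1,[0,0,0],0.14]

```text
clock: 1.05
tool_pos: [0.1459, 0.6076, 0.2521]
tool_rot: [0.0, 0.629, 0.777, -0.0]
ft_force: [-1.0, -0.2, -0.4]
width: 0.0873
```

```bash
cat >> h.py <<'E'
from scipy.spatial.transform import Rotation as Ro
def state():
    s=telemetry.sense();q=s["tool_rot"];R=Ro.from_quat([q[1],q[2],q[3],q[0]]).as_matrix();return s,np.array(s["tool_pos"]),R
def go(x,y,z,yaw=None):
    s,p,R=state()
    a=np.arctan2(R[1,1],R[0,1])
    print("t",round(s["clock"],2),"pos",p.round(4),"jaw",round(a,4),"w",round(s["width"],4),"F",np.round(s["ft_force"],1),"tilt",R[:2,2].round(4))
    print("shift cm",((np.array([x,y,z])-p)@R*100).round(2))
    if yaw is not None:
        d=(a-yaw+np.pi)%(2*np.pi)-np.pi
        print("twist",round(d,4))
        # shift in frame after the twist
        R2=R@Ro.from_euler("z",d).as_matrix();print("shift after twist",((np.array([x,y,z])-p)@R2*100).round(2))
E
python3 -c "
from h import *
go(.5837,.2511,.25,-.204)"
```

```text
t 1.05 pos [0.1459 0.6076 0.2521] jaw 0.2093 w 0.0873 F [-1.  -0.2 -0.4] tilt [-0.0001 -0.0002]
shift cm [-43.97  35.41   0.22]
twist 0.4133
shift after twist [-26.04  50.09   0.22]
```

>>> servo_tool:
  commands:
    - [1,[0,0,0],0.138]
    - [1,[0,0,0],0.138]
    - [1,[0,0,0],0.138]
    - [1,[-2,3.9,0],0]
    - [1,[-2,3.9,0],0]
    - [1,[-2,3.9,0],0]
    - [1,[-2,3.9,0],0]
    - [1,[-2,3.9,0],0]

```text
clock: 1.85
tool_pos: [0.3185, 0.4698, 0.2523]
tool_rot: [-0.0, 0.774, 0.633, 0.0]
ft_force: [-0.0, 0.1, -0.5]
width: 0.0879
```

>>> servo_tool:
  commands:
    - [1,[-2,3.9,0],0]
    - [1,[-2,3.9,0],0]
    - [1,[-2,3.9,0],0]
    - [1,[-2,3.9,0],0]
    - [1,[-2,3.9,0],0]
    - [1,[-2,3.9,0],0]
    - [1,[-2,3.9,0],0]
    - [1,[0,0,0],0]

```text
clock: 2.65
tool_pos: [0.5618, 0.2734, 0.2522]
tool_rot: [0.002, 0.777, 0.63, -0.0]
ft_force: [0.4, -0.8, 0.1]
width: 0.0879
```

```bash
python3 -c "
from h import *
go(.5837,.2511,.25,-.204)
c=imaging.camera('wrist');cv2.imwrite('pics/w1.png',c['image'][:,:,::-1])
print(proj(c['mtx'],c['camera_from_world'],[[.5837,.2511,.158],[.5837,.2511,.138]]))
"
```

```text
t 2.65 pos [0.5618 0.2734 0.2522] jaw -0.2079 w 0.0879 F [ 0.4 -0.8  0.1] tilt [ 0.0024 -0.0032]
shift cm [-1.73  2.6   0.24]
twist -0.0039
shift after twist [-1.74  2.6   0.24]
[[354.80560722 248.58342027]
 [352.7794791  242.16528822]]
```

View pics/w1.png

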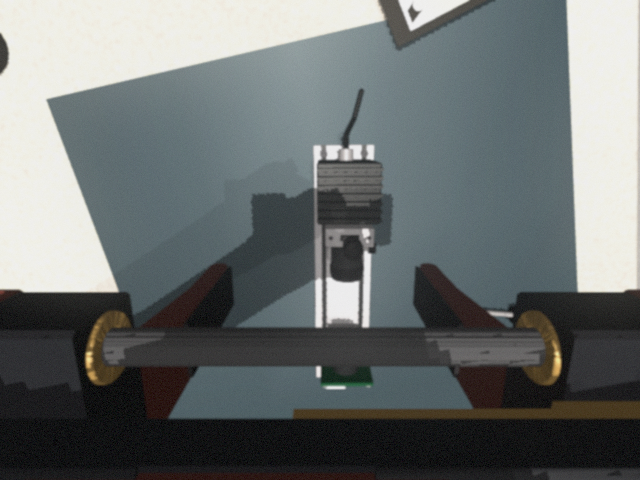

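```bash
python3 -c "
from h import *
go(.5837,.2511,.25,-.204)
c=imaging.camera('wrist');im=c['image'][:,:,::-1];cv2.imwrite('pics/w2.png',cv2.resize(im[200:400,290:410],None,fx=4,fy=3,interpolation=2)[:600])
cv2.imwrite('pics/w2.png',cv2.resize(im[130:290,290:410],None,fx=5,fy=3.7,interpolation=2))
C=np.array([.5644,.1580,-.2041])
for P in [[0,.095,.158],[-.023,.086,.118],[.023,.086,.118],[-.023,.104,.118],[.023,.104,.118],[-.036,.179,.01],[.036,.179,.01]]:
  q=proj(c['mtx'],c['camera_from_world'],place(C,P))[0];print(P,q.round(1),((q-[290,130]+.5)*[5,3.7]).round())
"
```

```text
t 2.7 pos [0.5595 0.2765 0.252 ] jaw -0.2049 w 0.0881 F [-0.5  0.4 -0. ] tilt [ 0.0007 -0.0015]
shift cm [-2.    2.89  0.21]
twist -0.0009
shift after twist [-2.    2.89  0.21]
[0, 0.095, 0.158] [358.4 252. ] [345. 453.]
[-0.023, 0.086, 0.118] [329.9 248.7] [202. 441.]
[0.023, 0.086, 0.118] [378.3 248.7] [444. 441.]
[-0.023, 0.104, 0.118] [330.  230.3] [202. 373.]
[0.023, 0.104, 0.118] [379.  230.3] [447. 373.]
[-0.036, 0.179, 0.01] [317.3 147. ] [139.  65.]
[0.036, 0.179, 0.01] [378.3 147. ] [444.  65.]
```

View pics/w2.png

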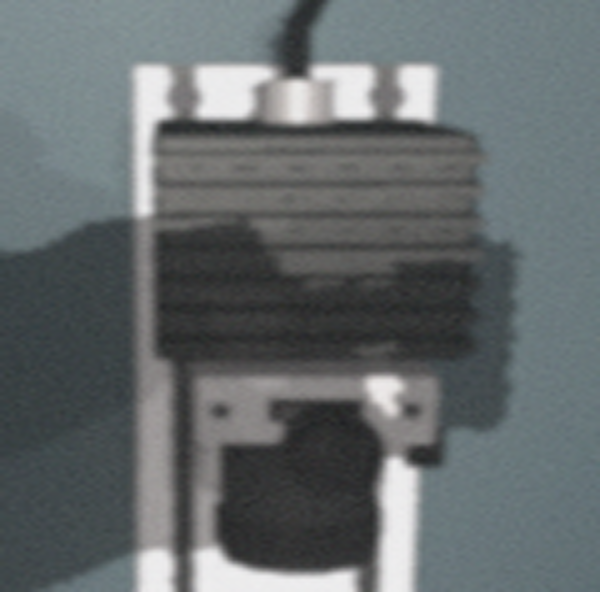

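>>> servo_tool:
  commands:
    - [1,[-1,1.4,0],0]
    - [1,[-1,1.42,0],0]
    - [1,[0,0,0],0]
    - [1,[0,0,2],0]
    - [1,[0,0,2],0]
    - [1,[0,0,2],0]
    - [0,[0,0,0],0]
    - [0,[0,0,0],0]

```text
clock: 3.55
tool_pos: [0.5801, 0.2563, 0.1926]
tool_rot: [-0.0, 0.773, 0.634, -0.0]
ft_force: [0.5, 0.2, 0.5]
width: 0.0751
```

```bash
python3 -c "
from h import *
go(.5830,.2512,.131,-.204)
c=imaging.camera('wrist');im=c['image'][:,:,::-1];cv2.imwrite('pics/w3.png',im)
C=np.array([.5637,.1581,-.2041])
for P in [[0,.095,.158],[-.0085,.095,.158],[.0085,.095,.158],[-.023,.086,.118],[.023,.086,.118],[-.023,.104,.118],[.023,.104,.118],[-.036,.179,.01],[.036,.179,.01]]:
  q=proj(c['mtx'],c['camera_from_world'],place(C,P))[0];print(P,q.round(1))
c=imaging.camera('scene');cv2.imwrite('pics/s3.png',cv2.resize(c['image'][80:230,340:490,::-1],None,fx=4,fy=4,interpolation=2))
"
```

```text
t 3.55 pos [0.5801 0.2563 0.1926] jaw -0.1971 w 0.0751 F [0.5 0.2 0.5] tilt [-0.0007  0.0004]
shift cm [-0.44  0.39  6.16]
twist 0.0069
shift after twist [-0.44  0.39  6.16]
[0, 0.095, 0.158] [330.1 256. ]
[-0.0085, 0.095, 0.158] [317.3 255.9]
[0.0085, 0.095, 0.158] [342.9 256. ]
[-0.023, 0.086, 0.118] [299.4 251.2]
[0.023, 0.086, 0.118] [358.5 251.6]
[-0.023, 0.104, 0.118] [299.2 228.7]
[0.023, 0.104, 0.118] [359.2 229.1]
[-0.036, 0.179, 0.01] [292.5 131.7]
[0.036, 0.179, 0.01] [363.9 132.2]
```

View pics/w3.png

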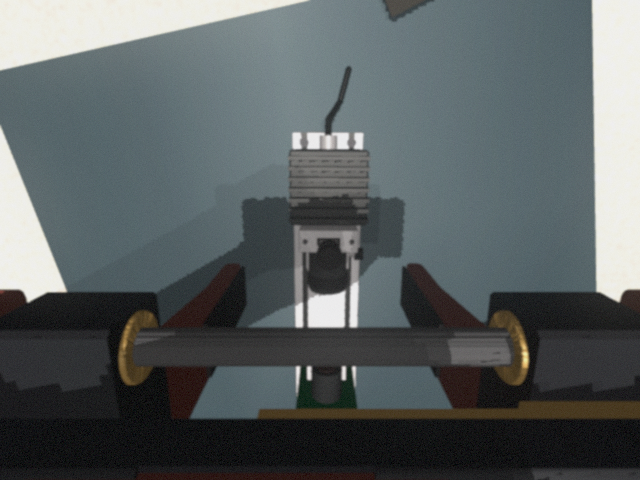

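View pics/s3.png

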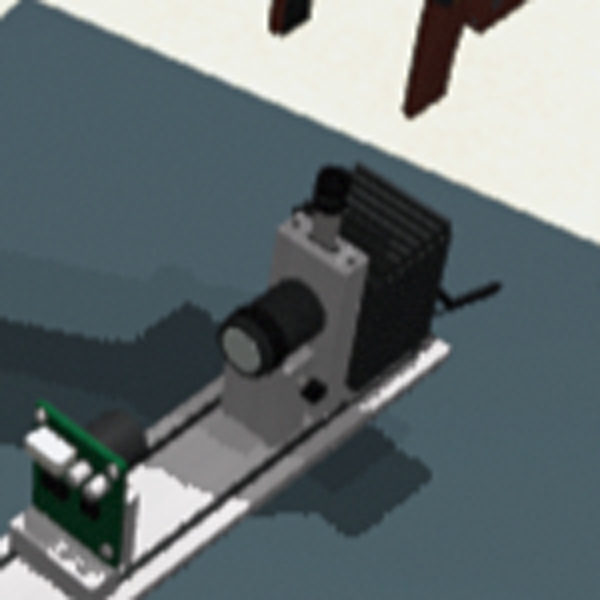

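>>> servo_tool:
  commands:
    - [0,[-0.22,0.2,0],0.007]
    - [0,[-0.22,0.19,0],0]
    - [0,[0,0,0.5],0]
    - [0,[0,0,0.5],0]
    - [0,[0,0,0.5],0]
    - [0,[0,0,0],0]
    - [0,[0,0,0],0]
    - [0,[0,0,0],0]

```text
clock: 4.45
tool_pos: [0.5841, 0.2497, 0.1773]
tool_rot: [0.0, 0.776, 0.631, 0.0]
ft_force: [-0.5, -0.4, -0.2]
width: 0.0441
```

```bash
python3 -c "
from h import *
go(.5830,.2512,.131,-.204)
c=imaging.camera('wrist');im=c['image'][:,:,::-1];cv2.imwrite('pics/w4.png',cv2.resize(im[180:420,200:440],None,fx=2.5,fy=2.5,interpolation=2))
C=np.array([.5637,.1581,-.2041])
for P in [[-.0085,.095,.158],[.0085,.095,.158],[-.023,.104,.118],[.023,.104,.118],[-.036,.179,.01],[.036,.179,.01]]:
  q=proj(c['mtx'],c['camera_from_world'],place(C,P))[0];print(P,q.round(1))
"
```

```text
t 4.45 pos [0.5841 0.2497 0.1773] jaw -0.2059 w 0.0441 F [-0.5 -0.4 -0.2] tilt [0.0001 0.0001]
shift cm [ 0.12 -0.13  4.63]
twist -0.0019
shift after twist [ 0.12 -0.13  4.63]
[-0.0085, 0.095, 0.158] [308.5 254.7]
[0.0085, 0.095, 0.158] [335.9 254.6]
[-0.023, 0.104, 0.118] [290.4 226.2]
[0.023, 0.104, 0.118] [354.1 226.1]
[-0.036, 0.179, 0.01] [284.8 125.4]
[0.036, 0.179, 0.01] [359.6 125.2]
```

View pics/w4.png

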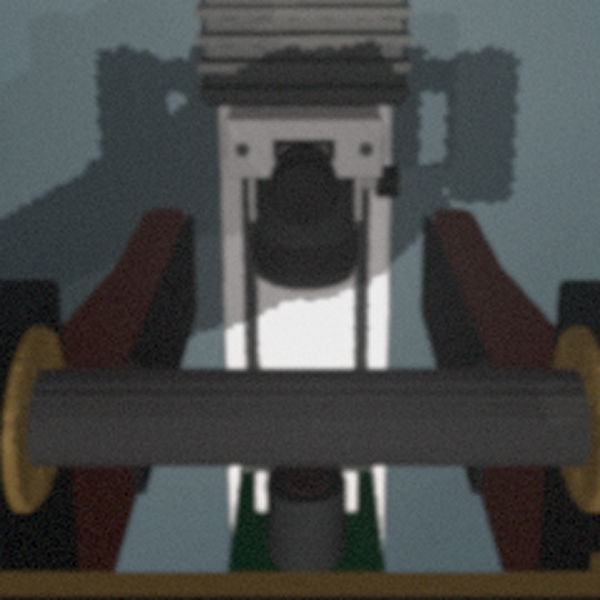

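>>> servo_tool:
  commands:
    - [0,[0.12,-0.13,0.6],0]
    - [0,[0,0,1],0]
    - [0,[0,0,1],0]
    - [0,[0,0,1],0]
    - [0,[0,0,0.6],0]
    - [0,[0,0,0.4],0]
    - [0,[0,0,0],0]
    - [0,[0,0,0],0]

```text
clock: 5.3
tool_pos: [0.5831, 0.2511, 0.1314]
tool_rot: [0.0, 0.776, 0.631, 0.0]
ft_force: [0.2, -0.1, -0.1]
width: 0.0438
```

```bash
python3 -c "
from h import *
go(.5830,.2512,.131,-.204)
c=imaging.camera('wrist');im=c['image'][:,:,::-1];cv2.imwrite('pics/w5.png',cv2.resize(im[180:420,200:440],None,fx=2.5,fy=2.5,interpolation=2))
c=imaging.camera('scene');cv2.imwrite('pics/s5.png',cv2.resize(c['image'][80:230,340:490,::-1],None,fx=4,fy=4,interpolation=2))
"
```

```text
t 5.3 pos [0.5831 0.2511 0.1314] jaw -0.2061 w 0.0438 F [ 0.2 -0.1 -0.1] tilt [0.0002 0.0001]
shift cm [ 0.01 -0.02  0.04]
twist -0.0021
shift after twist [ 0.01 -0.02  0.04]
```

View pics/w5.png

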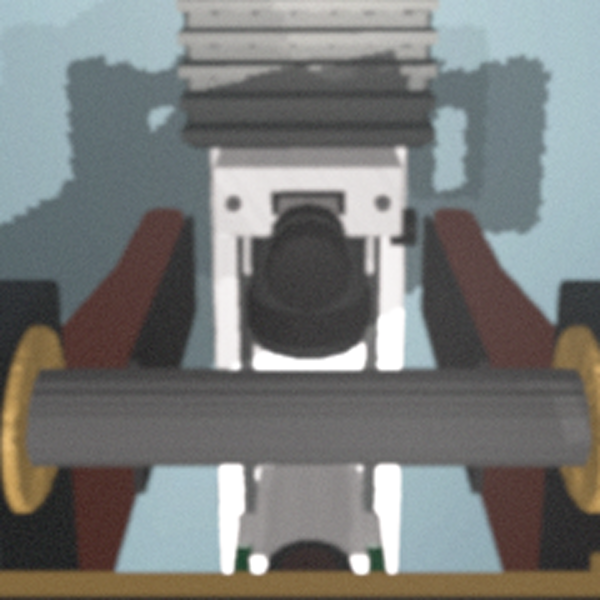

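View pics/s5.png

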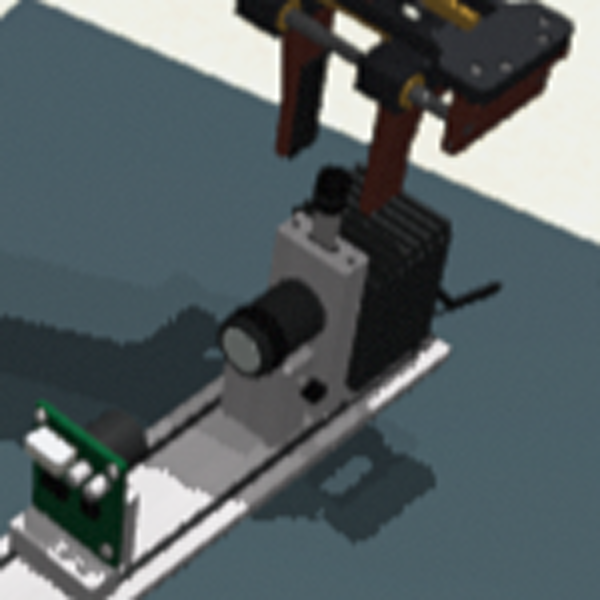

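```bash
python3 -c "
from h import *
load()
s,p,R=state()
for d in [(0,0,0),(0,.022,0),(0,-.022,0),(0.01,.022,0),(.01,-.022,0),(-.01,.022,0),(-.01,-.022,0)]:
  q=proj(K['scene'],T['scene'],p+R@np.array(d))[0]; print(d,((q-[340,80])*4).round())
C=np.array([.5637,.1581,-.2041])
print((proj(K['scene'],T['scene'],place(C,[[0,.095,.138],[0,.095,.158]]))-[340,80])*4)
"
```

```text
(0, 0, 0) [325. 220.]
(0, 0.022, 0) [359. 243.]
(0, -0.022, 0) [292. 198.]
(0.01, 0.022, 0) [373. 233.]
(0.01, -0.022, 0) [305. 189.]
(-0.01, 0.022, 0) [346. 253.]
(-0.01, -0.022, 0) [278. 208.]
[[326.47478008 210.81968406]
 [331.75505644 179.96916686]]
```

```bash
python3 -c "
from h import *
s,p,R=state()
c=imaging.camera('wrist')
for d in [(0,0,0),(0.01,.022,0),(.01,-.022,0),(-.01,.022,0),(0.01,.022,-.02),(-.01,.022,-.02),(.01,.022,-.04)]:
  q=proj(c['mtx'],c['camera_from_world'],p+R@np.array(d))[0]; print(d,((q-[200,180])*2.5).round())
im=imaging.camera('scene')['image'][:,:,::-1]; cv2.imwrite('pics/s6.png',cv2.resize(im[20:170,340:490],None,fx=4,fy=4,interpolation=2))
im=imaging.camera('top')['image'][:,:,::-1]; cv2.imwrite('pics/t6.png',cv2.resize(im[170:270,130:280],None,fx=5,fy=5,interpolation=2))
"
```

```text
(0, 0, 0) [311. 217.]
(0.01, 0.022, 0) [410. 175.]
(0.01, -0.022, 0) [213. 175.]
(-0.01, 0.022, 0) [407. 258.]
(0.01, 0.022, -0.02) [421. 203.]
(-0.01, 0.022, -0.02) [418. 295.]
(0.01, 0.022, -0.04) [434. 238.]
```

View pics/s6.png

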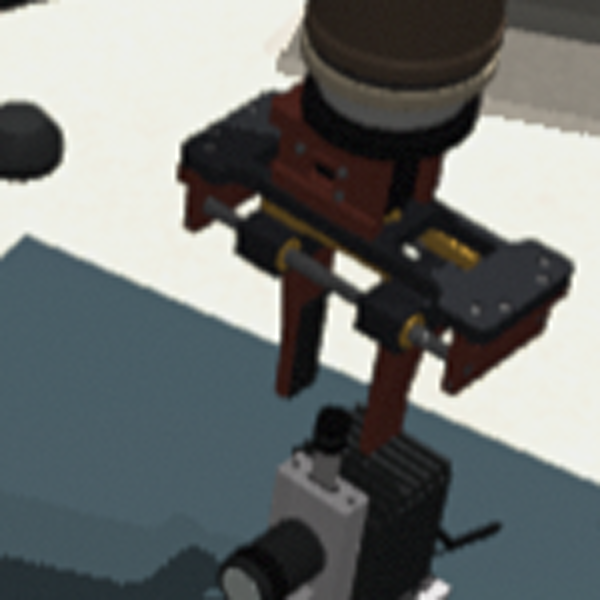

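View pics/t6.png

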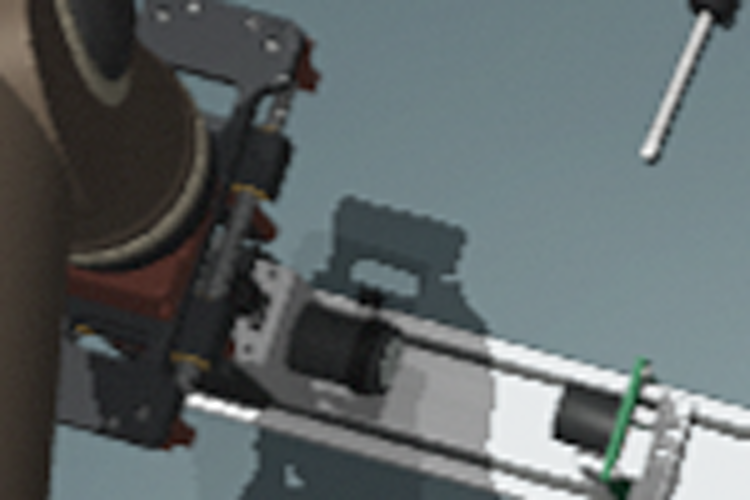

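>>> servo_tool:
  commands:
    - [-1,[0,0,0],0]
    - [-1,[0,0,0],0]
    - [-1,[0,0,0],0]
    - [-1,[0,0,0],0]
    - [-1,[0,0,0],0]
    - [-1,[0,0,0],0]
    - [-1,[0,0,0],0]
    - [-1,[0,0,0],0]

```text
clock: 6.45
tool_pos: [0.5831, 0.2512, 0.1314]
tool_rot: [0.0, 0.776, 0.631, 0.0]
ft_force: [1.4, 0.4, 2.4]
width: 0.0004
```

```bash
python3 -c "
from h import *
go(.5830,.2512,.131,-.204)
c=imaging.camera('wrist');im=c['image'][:,:,::-1];cv2.imwrite('pics/w7.png',cv2.resize(im[180:420,200:440],None,fx=2.5,fy=2.5,interpolation=2))
im=imaging.camera('scene')['image'][:,:,::-1]; cv2.imwrite('pics/s7.png',cv2.resize(im[60:160,370:470],None,fx=6,fy=6,interpolation=2))
"
```

```text
t 6.45 pos [0.5831 0.2512 0.1314] jaw -0.206 w 0.0004 F [1.4 0.4 2.4] tilt [0.0003 0.0002]
shift cm [ 0.   -0.01  0.04]
twist -0.002
shift after twist [ 0.   -0.01  0.04]
```

View pics/w7.png

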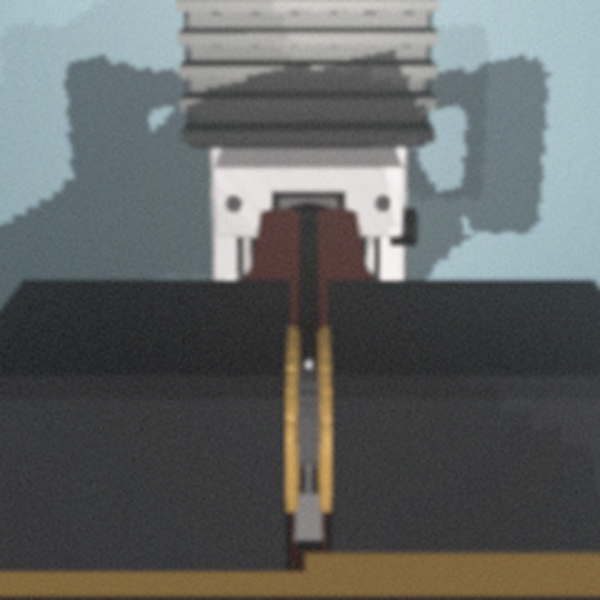

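View pics/s7.png

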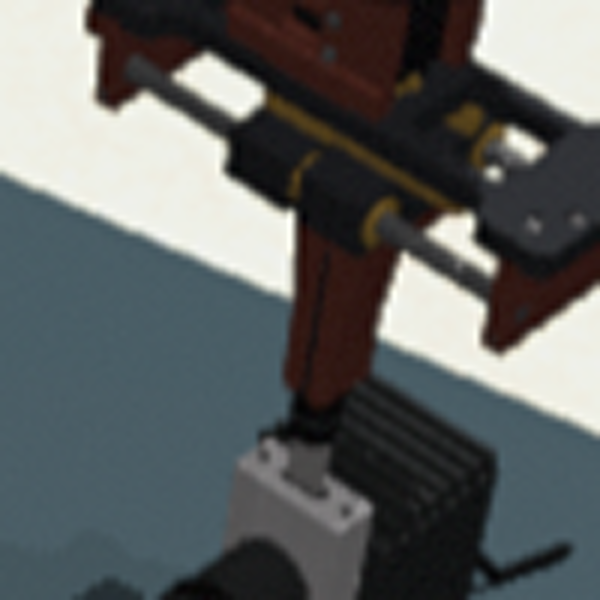

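>>> servo_tool:
  commands:
    - [0,[0,0,-0.5],0]
    - [0,[0,0,0],0]
    - [0,[0,0,0],0]
    - [0,[0,0,0],0]
    - [0,[0,0,0],0]
    - [0,[0,0,0.5],0]
    - [0,[0,0,0.5],0]
    - [0,[0,0,0],0]

```text
clock: 7.35
tool_pos: [0.5823, 0.2509, 0.1251]
tool_rot: [-0.0, 0.776, 0.631, -0.001]
ft_force: [-1.2, -0.0, -0.3]
width: 0.0436
```

```bash
python3 -c "
from h import *
go(.5830,.2512,.108,-.204)
"
```

```text
t 7.35 pos [0.5823 0.2509 0.1251] jaw -0.206 w 0.0436 F [-1.2 -0.  -0.3] tilt [-0.0015 -0.0008]
shift cm [0.05 0.07 1.71]
twist -0.002
shift after twist [0.05 0.07 1.71]
```

>>> servo_tool:
  commands:
    - [0,[0,0,0.4],0]
    - [0,[0,0,0.4],0]
    - [0,[0,0,0.4],0]
    - [0,[0,0,0.4],0]
    - [0,[0,0,0.1],0]
    - [0,[0,0,0],0]
    - [0,[0,0,0],0]
    - [0,[0,0,0],0]

```text
clock: 8.15
tool_pos: [0.5831, 0.2512, 0.1095]
tool_rot: [0.0, 0.776, 0.631, 0.0]
ft_force: [-0.1, -0.6, 0.1]
width: 0.0438
```

```bash
python3 -c "
from h import *
go(.5830,.2512,.108,-.204)
c=imaging.camera('wrist');im=c['image'][:,:,::-1];cv2.imwrite('pics/w8.png',cv2.resize(im[180:420,200:440],None,fx=2.5,fy=2.5,interpolation=2))
im=imaging.camera('scene')['image'][:,:,::-1]; cv2.imwrite('pics/s8.png',cv2.resize(im[60:160,370:470],None,fx=6,fy=6,interpolation=2))
"
```

```text
t 8.15 pos [0.5831 0.2512 0.1095] jaw -0.206 w 0.0438 F [-0.1 -0.6  0.1] tilt [0.0003 0.0003]
shift cm [ 0.   -0.01  0.15]
twist -0.002
shift after twist [ 0.   -0.01  0.15]
```

View pics/w8.png

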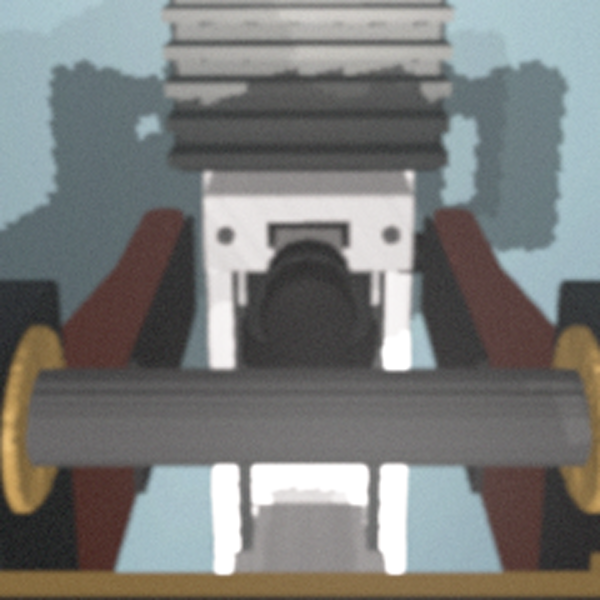

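View pics/s8.png

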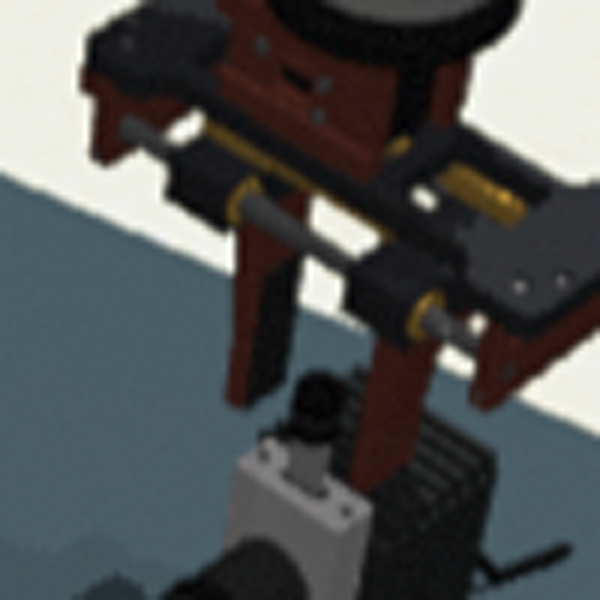

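>>> servo_tool:
  commands:
    - [-1,[0,0,0],0]
    - [-1,[0,0,0],0]
    - [-1,[0,0,0],0]
    - [-1,[0,0,0],0]
    - [-1,[0,0,0],0]
    - [-1,[0,0,0],0]
    - [-1,[0,0,0],0]
    - [-1,[0,0,0],0]

```text
clock: 9.05
tool_pos: [0.5831, 0.2511, 0.1093]
tool_rot: [0.0, 0.776, 0.631, 0.0]
ft_force: [0.9, 0.1, -0.5]
width: 0.0161
```

```bash
python3 -c "
from h import *
go(.5830,.2512,.108,-.204)
im=imaging.camera('scene')['image'][:,:,::-1]; cv2.imwrite('pics/s9.png',cv2.resize(im[60:160,370:470],None,fx=6,fy=6,interpolation=2))
"
```

```text
t 9.05 pos [0.5831 0.2511 0.1093] jaw -0.2061 w 0.0161 F [ 0.9  0.1 -0.5] tilt [0.0003 0.    ]
shift cm [ 0.01 -0.01  0.13]
twist -0.0021
shift after twist [ 0.01 -0.01  0.13]
```

View pics/s9.png

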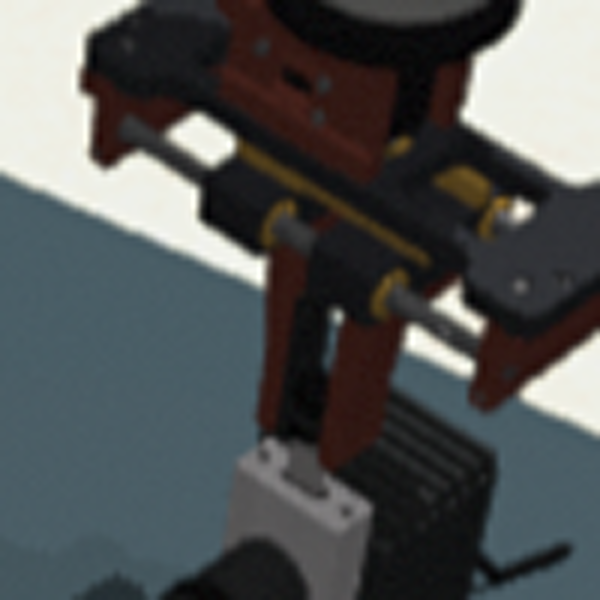

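>>> servo_tool:
  commands:
    - [-1,[0,0,-0.3],0]
    - [-1,[0,0,-0.3],0]
    - [-1,[0,0,-0.4],0]
    - [-1,[0,0,-0.4],0]
    - [-1,[0,0,-0.3],0]
    - [-1,[0,0,-0.2],0]
    - [-1,[0,0,0],0]
    - [-1,[0,0,0],0]

```text
clock: 9.9
tool_pos: [0.5831, 0.2511, 0.1288]
tool_rot: [-0.0, 0.776, 0.631, 0.0]
ft_force: [1.0, -0.6, 1.9]
width: 0.0159
```

```bash
python3 -c "
from h import *
go(.5830,.2512,.1293,-.204)
im=imaging.camera('scene')['image'][:,:,::-1]; cv2.imwrite('pics/s10.png',cv2.resize(im[60:160,370:470],None,fx=6,fy=6,interpolation=2))
"
```

```text
t 9.9 pos [0.5831 0.2511 0.1288] jaw -0.206 w 0.0159 F [ 1.  -0.6  1.9] tilt [0.0004 0.0004]
shift cm [ 0.   -0.01 -0.05]
twist -0.002
shift after twist [ 0.   -0.01 -0.05]
```

View pics/s10.png

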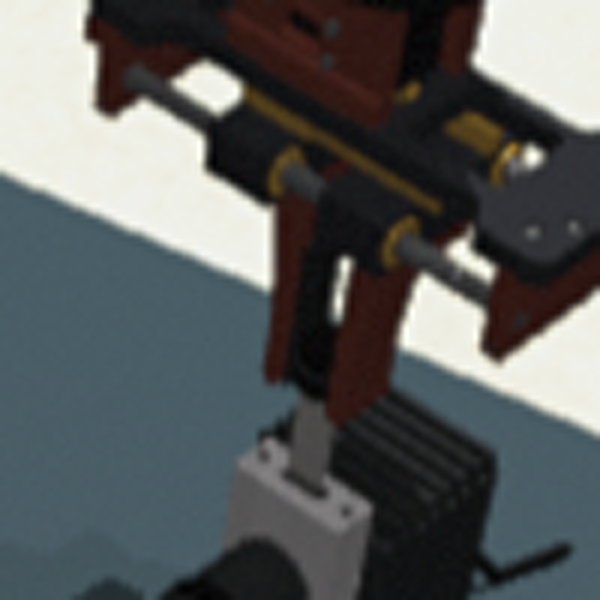

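>>> servo_tool:
  commands:
    - [-1,[0,0,-0.05],0]
    - [0,[0,0,0],0]
    - [0,[0,0,0],0]
    - [0,[0,0,0],0]
    - [0,[0,0,0],0]
    - [0,[0,0,0],0]
    - [0,[0,0,0],0]
    - [0,[0,0,-1.5],0]

```text
clock: 10.75
tool_pos: [0.5816, 0.2507, 0.1424]
tool_rot: [-0.0, 0.776, 0.631, -0.002]
ft_force: [0.2, -0.3, 0.2]
width: 0.0439
```

>>> servo_tool:
  commands:
    - [0,[0,0,-3],0]
    - [0,[0,0,-4],0]
    - [0,[0,0,-2],0.14]
    - [0,[0,0,0],-0.14]
    - [0,[0,0,0],-0.14]
    - [0,[0,0,0],-0.14]
    - [0,[0,0,0],-0.14]
    - [0,[0,0,0],-0.14]

```text
clock: 11.55
tool_pos: [0.5832, 0.251, 0.2351]
tool_rot: [0.0, 0.569, 0.822, 0.001]
ft_force: [0.4, -0.4, -0.4]
width: 0.0441
```

```bash
python3 -c "
from h import *
go(.5408,-.3250,.23,.2445)
im=imaging.camera('scene')['image'][:,:,::-1]; cv2.imwrite('pics/s11.png',cv2.resize(im[80:180,370:470],None,fx=6,fy=6,interpolation=2))
load()
C=np.array([.5637,.1581,-.2041])
print((proj(K['scene'],T['scene'],place(C,[[0,.095,.158],[0,.095,.178],[0,.095,.118]]))-[370,80])*6)
"
```

```text
t 11.55 pos [0.5832 0.251  0.2351] jaw 0.3596 w 0.0441 F [ 0.4 -0.4 -0.4] tilt [0.0011 0.0005]
shift cm [-52.43 -24.24   0.48]
twist 0.1151
shift after twist [-54.86 -18.06   0.48]
[[317.63258466 269.9537503 ]
 [325.7796176  222.35393493]
 [302.00904824 361.23574886]]
```

View pics/s11.png

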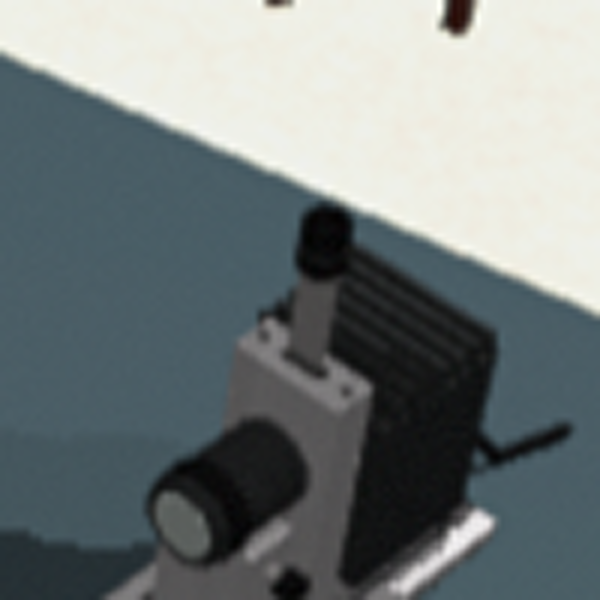

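>>> servo_tool:
  commands:
    - [0,[0,0,0],0.115]
    - [0,[-2,-0.7,0],0]
    - [0,[-4,-1.3,0],0]
    - [0,[-4,-1.3,0],0]
    - [0,[-4,-1.3,0],0]
    - [0,[-4,-1.3,0],0]
    - [0,[-4,-1.3,0],0]
    - [0,[-4,-1.3,0],0]

```text
clock: 12.5
tool_pos: [0.561, -0.0247, 0.2343]
tool_rot: [0.0, 0.618, 0.786, 0.0]
ft_force: [1.2, -0.1, 0.5]
width: 0.0442
```

>>> servo_tool:
  commands:
    - [0,[-4,-1.3,0],0]
    - [0,[-4,-1.3,0],0]
    - [0,[-4,-1.3,0],0]
    - [0,[-4,-1.3,0],0]
    - [0,[-4,-1.3,0],0]
    - [0,[-2,-0.7,0],0]
    - [0,[0,0,0],0]
    - [0,[0,0,0],0]

```text
clock: 13.3
tool_pos: [0.5433, -0.2529, 0.2339]
tool_rot: [-0.0, 0.619, 0.786, 0.0]
ft_force: [0.5, 0.5, -0.2]
width: 0.0438
```

```bash
python3 -c "
from h import *
go(.5408,-.3250,.15,.2445)
"
```

```text
t 13.3 pos [ 0.5433 -0.2529  0.2339] jaw 0.237 w 0.0438 F [ 0.5  0.5 -0.2] tilt [0.     0.0004]
shift cm [-6.95 -1.94  8.39]
twist -0.0075
shift after twist [-6.94 -1.99  8.39]
```

>>> servo_tool:
  commands:
    - [0,[-2,-0.6,1],-0.0075]
    - [0,[-2,-0.6,2],0]
    - [0,[-2,-0.6,2],0]
    - [0,[-0.94,-0.19,1],0]
    - [0,[0,0,0],0]
    - [0,[0,0,0],0]
    - [0,[0,0,0],0]
    - [0,[0,0,0],0]

```text
clock: 14.1
tool_pos: [0.5424, -0.3236, 0.1747]
tool_rot: [0.001, 0.614, 0.789, 0.0]
ft_force: [-0.2, -0.5, 0.6]
width: 0.0437
```

```bash
python3 -c "
from h import *
go(.5408,-.3250,.15,.2445)
c=imaging.camera('wrist');im=c['image'][:,:,::-1];cv2.imwrite('pics/w12.png',im)
cv2.imwrite('pics/w12z.png',cv2.resize(im[170:330,230:430],None,fx=4,fy=4,interpolation=2)[:600])
C=np.array([.5299,-.2814,.2445])
for P in [[.03,.08,.018],[-.03,.08,.018],[-.00625,-.03375,.048],[.00625,-.03375,.048],[-.00625,-.05625,.048],[.00625,-.05625,.048],[0,-.045,.061],[-.00625,.01125,.048],[.00625,.01125,.048],[-.00625,-.01125,.048]]:
  q=proj(c['mtx'],c['camera_from_world'],place(C,P))[0];print(P,q.round(1),((q-[230,170]+.5)*4).round())
"
```

```text
t 14.1 pos [ 0.5424 -0.3236  0.1747] jaw 0.248 w 0.0437 F [-0.2 -0.5  0.6] tilt [0.0015 0.    ]
shift cm [-0.09 -0.19  2.47]
twist 0.0035
shift after twist [-0.1  -0.19  2.47]
[0.03, 0.08, 0.018] [354.4  80.3] [ 500. -357.]
[-0.03, 0.08, 0.018] [288.3  80.1] [ 235. -358.]
[-0.00625, -0.03375, 0.048] [314.1 209.7] [338. 161.]
[0.00625, -0.03375, 0.048] [327.9 209.7] [394. 161.]
[-0.00625, -0.05625, 0.048] [314.2 233.8] [339. 257.]
[0.00625, -0.05625, 0.048] [327.8 233.9] [393. 257.]
[0, -0.045, 0.061] [320.9 225. ] [366. 222.]
[-0.00625, 0.01125, 0.048] [314.  158.9] [338. -43.]
[0.00625, 0.01125, 0.048] [328.3 158.9] [395. -42.]
[-0.00625, -0.01125, 0.048] [314.  184.7] [338.  61.]
```

View pics/w12.png

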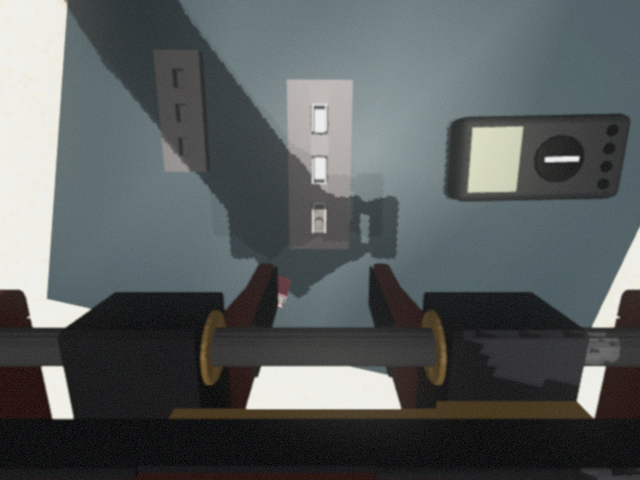

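View pics/w12z.png

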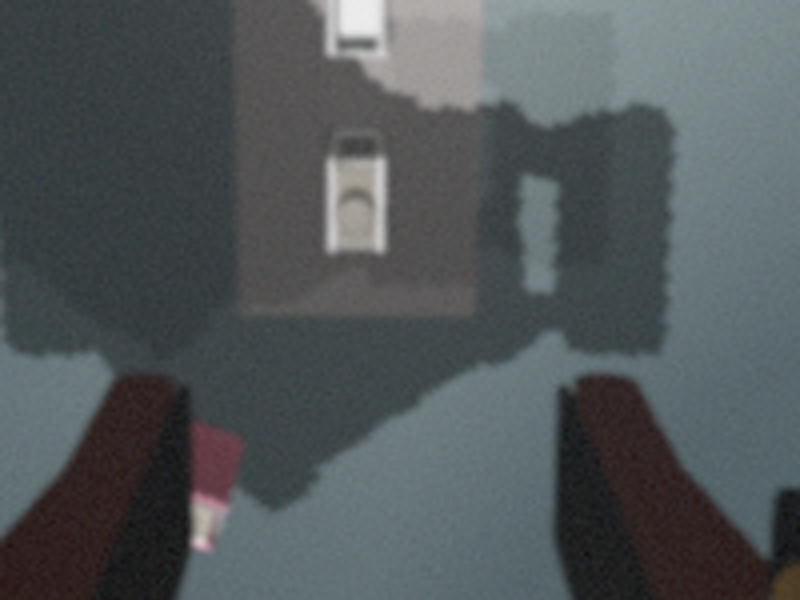

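>>> servo_tool:
  commands:
    - [-0.3,[-0.1,-0.19,0.5],0.0035]
    - [-0.3,[0,0,1],0]
    - [-0.3,[0,0,1],0]
    - [-0.3,[0,0,0],0]
    - [-0.3,[0,0,0],0]
    - [-0.3,[0,0,0],0]
    - [-0.3,[0,0,0],0]
    - [-0.3,[0,0,0],0]

```text
clock: 14.95
tool_pos: [0.5401, -0.3261, 0.149]
tool_rot: [0.0, 0.616, 0.788, 0.0]
ft_force: [0.3, -0.6, 0.2]
width: 0.0307
```

```bash
cat >> h.py <<'E'
def back(Km,Tm,uv,z):
    d=Tm[:3,:3].T@np.linalg.inv(Km)@np.array([uv[0],uv[1],1.]);o=-Tm[:3,:3].T@Tm[:3,3];return o+d*(z-o[2])/d[2]
E
python3 -c "
from h import *
go(.5408,-.3250,.15,.2445)
c=imaging.camera('wrist');im=c['image'][:,:,::-1];cv2.imwrite('pics/w13.png',im)
cv2.imwrite('pics/w13z.png',cv2.resize(im[170:310,220:420],None,fx=4,fy=4,interpolation=2)[:600])
C=np.array([.5299,-.2814,.2445])
for P in [[.03,-.08,.018],[-.03,-.08,.018],[-.00625,-.03375,.048],[.00625,-.03375,.048],[-.00625,-.05625,.048],[.00625,-.05625,.048],[0,-.045,.061],[-.00625,.01125,.048],[.00625,.01125,.048],[-.00625,-.01125,.048]]:
  q=proj(c['mtx'],c['camera_from_world'],place(C,P))[0];print(P,q.round(1),((q-[220,170]+.5)*4).round())
s,p,R=state()
load()
b=back(K['top'],T['top'],np.array([665,300])/6.9+[365,250],0);print(b,(b-[.5408,-.325,0])@R)
"
```

```text
t 14.95 pos [ 0.5401 -0.3261  0.149 ] jaw 0.243 w 0.0307 F [ 0.3 -0.6  0.2] tilt [ 0.0005 -0.0001]
shift cm [ 0.09  0.09 -0.1 ]
twist -0.0015
shift after twist [ 0.09  0.09 -0.1 ]
[0.03, -0.08, 0.018] [355.9 255.1] [546. 342.]
[-0.03, -0.08, 0.018] [292.5 255.2] [292. 343.]
[-0.00625, -0.03375, 0.048] [316.9 213. ] [389. 174.]
[0.00625, -0.03375, 0.048] [331.9 213. ] [449. 174.]
[-0.00625, -0.05625, 0.048] [317.  239.1] [390. 278.]
[0.00625, -0.05625, 0.048] [331.7 239.1] [449. 278.]
[0, -0.045, 0.061] [324.4 229.7] [420. 241.]
[-0.00625, 0.01125, 0.048] [316.5 157.8] [388. -47.]
[0.00625, 0.01125, 0.048] [332.1 157.8] [450. -47.]
[-0.00625, -0.01125, 0.048] [316.7 185.9] [389.  66.]
[ 0.50557413 -0.41138451  0.        ] [-7.53706406e-02 -5.49764760e-02 -2.11556591e-06]
```

View pics/w13z.png

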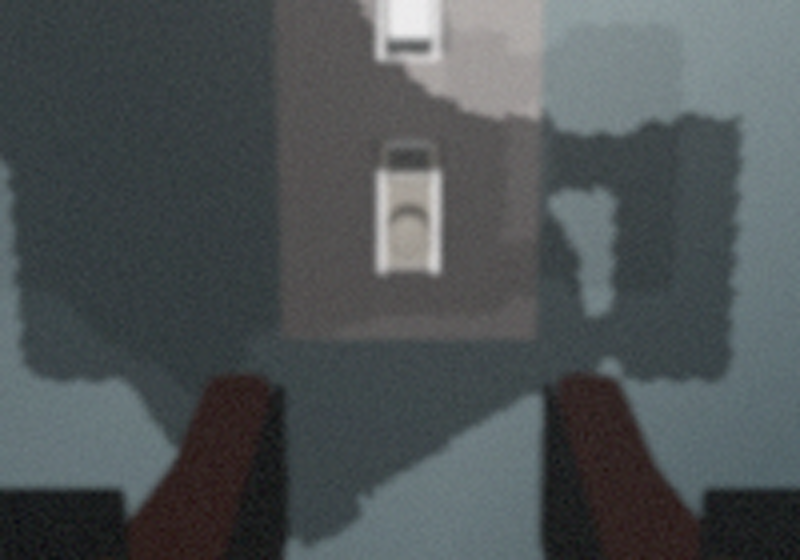

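>>> servo_tool:
  commands:
    - [-0.3,[0.17,-0.09,1],-0.0015]
    - [-0.3,[0,0,2],0]
    - [-0.3,[0,0,2],0]
    - [-0.3,[0,0,2],0]
    - [-0.3,[0,0,2],0]
    - [-0.3,[0,0,1],0]
    - [-0.3,[0,0,0],0]
    - [-0.3,[0,0,0],0]

```text
clock: 15.9
tool_pos: [0.5388, -0.3248, 0.049]
tool_rot: [0.0, 0.616, 0.788, -0.0]
ft_force: [-0.2, -0.1, -0.3]
width: 0.031
```

```bash
python3 -c "
from h import *
go(.5388,-.3247,.048,.2445)
c=imaging.camera('wrist');im=c['image'][:,:,::-1]
cv2.imwrite('pics/w14z.png',cv2.resize(im[170:310,220:420],None,fx=4,fy=4,interpolation=2)[:600])
C=np.array([.5388,-.3247,.2445])
for P in [[-.00625,.01125,.048],[.00625,.01125,.048],[-.00625,-.01125,.048],[.00625,-.01125,.048],[0,0,.061]]:
  q=proj(c['mtx'],c['camera_from_world'],place(C,P))[0];print(P,q.round(1),((q-[220,170]+.5)*4).round())
s,p,R=state()
print((proj(c['mtx'],c['camera_from_world'],[p-R[:,2]*d for d in (.0265,.0455)])-[219.5,169.5])*4)
"
```

```text
t 15.9 pos [ 0.5388 -0.3248  0.049 ] jaw 0.2443 w 0.031 F [-0.2 -0.1 -0.3] tilt [ 0.0002 -0.0003]
shift cm [0.01 0.01 0.1 ]
twist -0.0002
shift after twist [0.01 0.01 0.1 ]
[-0.00625, 0.01125, 0.048] [312.6 247.5] [372. 312.]
[0.00625, 0.01125, 0.048] [334.8 247.5] [461. 312.]
[-0.00625, -0.01125, 0.048] [312.8 284.9] [373. 462.]
[0.00625, -0.01125, 0.048] [334.5 284.9] [460. 462.]
[0, 0, 0.061] [323.7 274.6] [417. 420.]
[[418.65951402 465.85895052]
 [419.14260843 531.74499951]]
```

View pics/w14z.png

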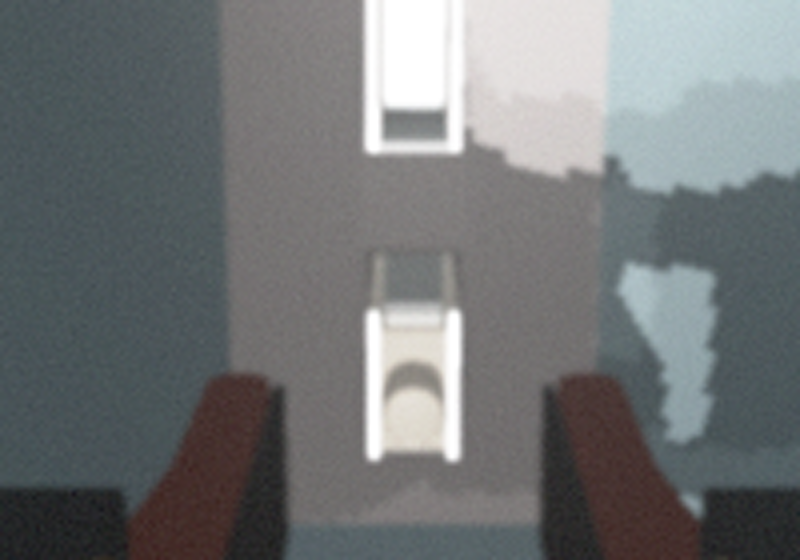

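>>> servo_tool:
  commands:
    - [-0.3,[0,-0.03,1],0]
    - [-0.3,[0,0,1],0]
    - [-0.3,[0,0,1],0]
    - [-0.3,[0,0,0.7],0]
    - [-0.3,[0,0,0.5],0]
    - [-0.3,[0,0,0.3],0]
    - [-0.3,[0,0,0],0]
    - [-0.3,[0,0,0],0]

```text
clock: 16.75
tool_pos: [0.5385, -0.3248, 0.0039]
tool_rot: [0.0, 0.616, 0.788, 0.0]
ft_force: [0.3, -0.1, 0.3]
width: 0.0308
```

```bash
python3 -c "
from h import *
go(.5388,-.3247,-.002,.2445)
c=imaging.camera('wrist');im=c['image'][:,:,::-1]
cv2.imwrite('pics/w15z.png',cv2.resize(im[170:410,220:420],None,fx=2.5,fy=2.5,interpolation=2)[:600])
im=imaging.camera('scene')['image'][:,:,::-1]; cv2.imwrite('pics/s15.png',cv2.resize(im[280:420,150:290],None,fx=4.2,fy=4.2,interpolation=2))
"
```

```text
t 16.75 pos [ 0.5385 -0.3248  0.0039] jaw 0.2444 w 0.0308 F [ 0.3 -0.1  0.3] tilt [ 0.0002 -0.0002]
shift cm [0.   0.03 0.59]
twist -0.0001
shift after twist [0.   0.03 0.59]
```

View pics/w15z.png

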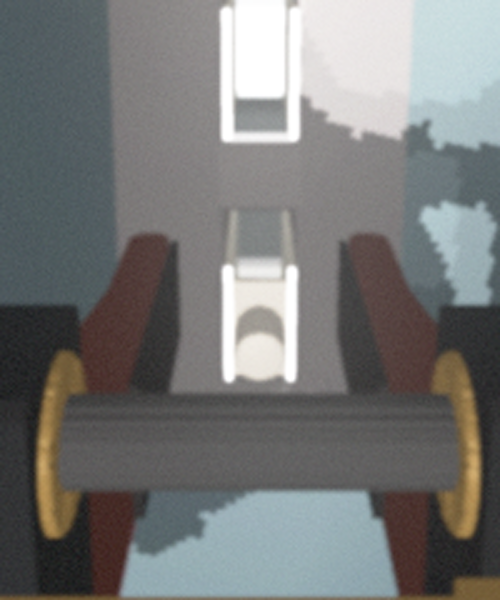

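View pics/s15.png

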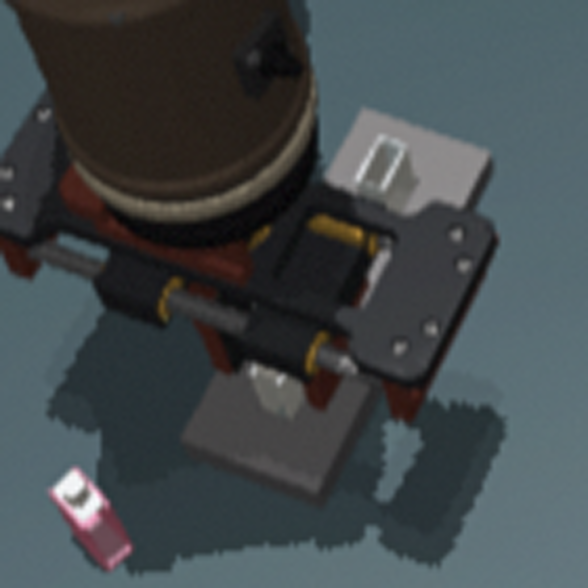

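>>> servo_tool:
  commands:
    - [-0.3,[0.06,0.02,0.3],0]
    - [-0.3,[0,0,0.25],0]
    - [-0.3,[0,0,0],0]
    - [-0.6,[0,0,0],0]
    - [-1,[0,0,0],0]
    - [-1,[0,0,0],0]
    - [-1,[0,0,0],0]
    - [-1,[0,0,0],0]

```text
clock: 17.65
tool_pos: [0.5384, -0.3241, -0.0017]
tool_rot: [0.0, 0.616, 0.788, 0.0]
ft_force: [-0.3, -1.1, 0.6]
width: 0.0121
```

```bash
python3 -c "
from h import *
go(.5388,-.3247,-.002,.2445)
c=imaging.camera('wrist');im=c['image'][:,:,::-1]
cv2.imwrite('pics/w16z.png',cv2.resize(im[170:410,220:420],None,fx=2.5,fy=2.5,interpolation=2)[:600])
im=imaging.camera('scene')['image'][:,:,::-1]; cv2.imwrite('pics/s16.png',cv2.resize(im[280:420,150:290],None,fx=4.2,fy=4.2,interpolation=2))
"
```

```text
t 17.65 pos [ 0.5384 -0.3241 -0.0017] jaw 0.2446 w 0.0121 F [-0.3 -1.1  0.6] tilt [ 0.0001 -0.    ]
shift cm [-0.07  0.02  0.03]
twist 0.0001
shift after twist [-0.07  0.02  0.03]
```

View pics/w16z.png

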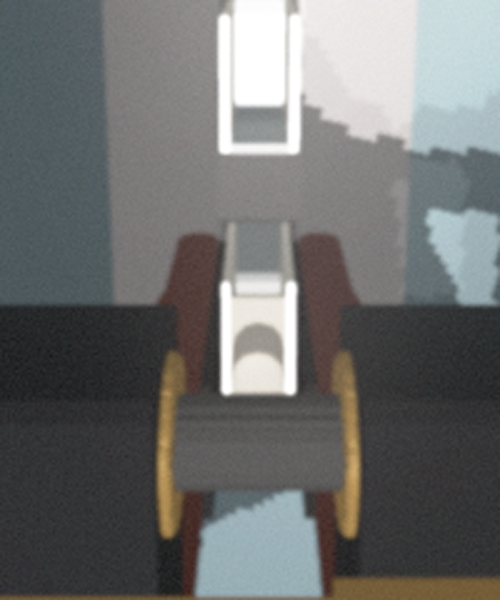

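View pics/s16.png

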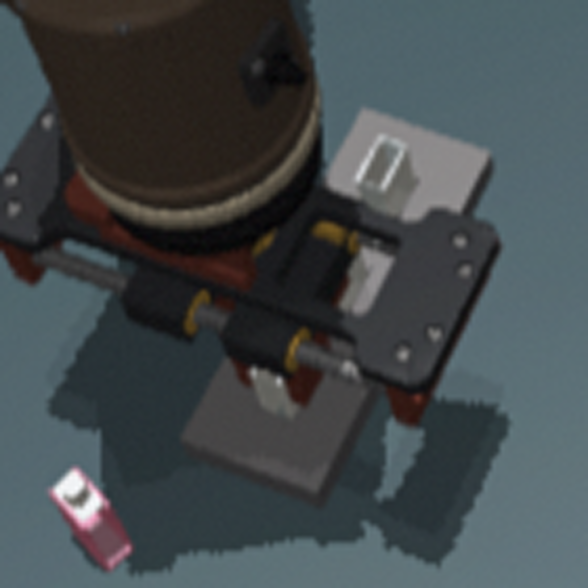

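>>> servo_tool:
  commands:
    - [-1,[0,0,-0.4],0]
    - [-1,[0,0,-0.6],0]
    - [-1,[0,0,-1],0]
    - [-1,[0,0,-1],0]
    - [-1,[0,0,-2],0]
    - [-1,[0,0,-2],0]
    - [-1,[0,0,-2],0]
    - [-1,[0,0,-2],0]

```text
clock: 18.55
tool_pos: [0.5385, -0.3241, 0.1101]
tool_rot: [0.0, 0.616, 0.788, 0.0]
ft_force: [-0.0, -0.6, -0.5]
width: 0.0124
```

>>> servo_tool:
  commands:
    - [-1,[0,0,-3],0]
    - [-1,[0,0,-3],0]
    - [-1,[0,0,-2],0]
    - [-1,[0,0,-1],0.12]
    - [-1,[0,0,0],0.12]
    - [-1,[0,0,0],0.12]
    - [-1,[0,0,0],0.089]
    - [-1,[0,0,0],0]

```text
clock: 19.35
tool_pos: [0.5384, -0.324, 0.1991]
tool_rot: [0.0, 0.776, 0.631, 0.0]
ft_force: [0.5, -0.2, 0.2]
width: 0.0123
```

```bash
python3 -c "
from h import *
go(.5637,.1581,.19,-.2041)
c=imaging.camera('wrist');im=c['image'][:,:,::-1]
cv2.imwrite('pics/w17z.png',cv2.resize(im[170:410,220:420],None,fx=2.5,fy=2.5,interpolation=2)[:600])
im=imaging.camera('scene')['image'][:,:,::-1]; cv2.imwrite('pics/s17.png',im)
"
```

```text
t 19.35 pos [ 0.5384 -0.324   0.1991] jaw -0.2057 w 0.0123 F [ 0.5 -0.2  0.2] tilt [ 0.0006 -0.0002]
shift cm [47.71 -7.37  0.9 ]
twist -0.0016
shift after twist [47.72 -7.3   0.9 ]
```

View pics/w17z.png

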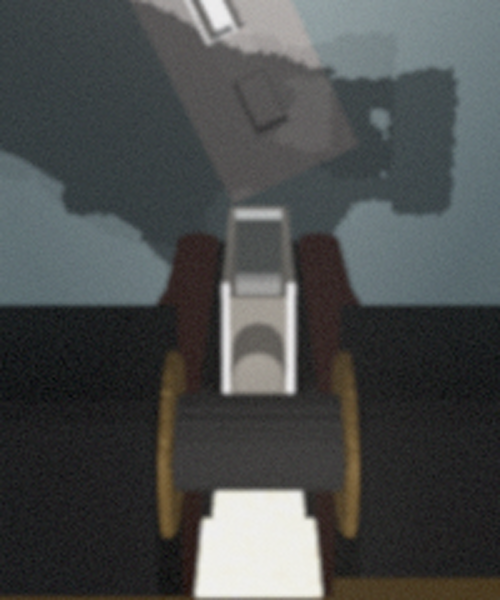

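View pics/s17.png

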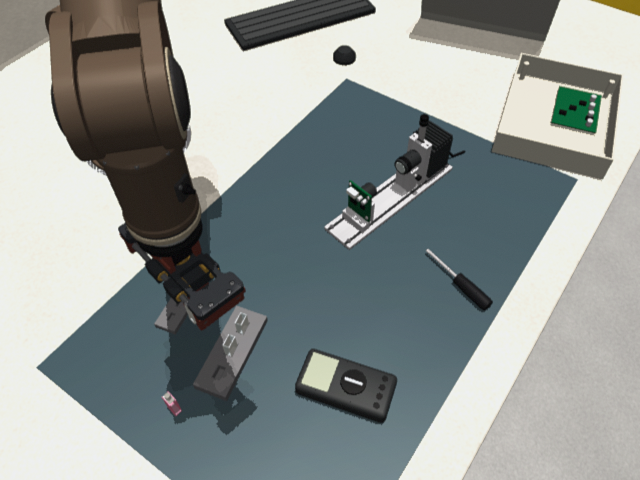

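```bash
python3 -c "
from h import *
s,p,R=state()
c=imaging.camera('wrist')
for dx in (0,.001):
  for P in [(.01125+dx,.00625,-.0497),(.01125+dx,-.00625,-.0497),(-.01125+dx,.00625,-.0497),(-.01125+dx,-.00625,-.0497),(.01125+dx,-.00625,-.0047),(.01125+dx,.00625,-.0047)]:
    print(dx,P,((proj(c['mtx'],c['camera_from_world'],p+R@np.array(P))[0]-[219.5,169.5])*2.5).round(1))
"
```

```text
0 (0.01125, 0.00625, -0.0497) [301.  277.9]
0 (0.01125, -0.00625, -0.0497) [227.5 277.9]
0 (-0.01125, 0.00625, -0.0497) [299.6 397.7]
0 (-0.01125, -0.00625, -0.0497) [228.6 397.8]
0 (0.01125, -0.00625, -0.0047) [234.3 201.8]
0 (0.01125, 0.00625, -0.0047) [291.4 201.8]
0.001 (0.01225, 0.00625, -0.0497) [301.1 272.4]
0.001 (0.01225, -0.00625, -0.0497) [227.4 272.4]
0.001 (-0.010249999999999999, 0.00625, -0.0497) [299.6 392.6]
0.001 (-0.010249999999999999, -0.00625, -0.0497) [228.5 392.6]
0.001 (0.01225, -0.00625, -0.0047) [234.3 197.4]
0.001 (0.01225, 0.00625, -0.0047) [291.5 197.4]
```

>>> servo_tool:
  commands:
    - [-1,[2,-0.3,0],-0.0016]
    - [-1,[4,-0.6,0],0]
    - [-1,[4,-0.6,0],0]
    - [-1,[4,-0.6,0],0]
    - [-1,[4,-0.6,0],0]
    - [-1,[4,-0.6,0],0]
    - [-1,[4,-0.6,0],0]
    - [-1,[4,-0.6,0],0]

```text
clock: 20.3
tool_pos: [0.5547, -0.0195, 0.1987]
tool_rot: [0.0, 0.774, 0.633, 0.0]
ft_force: [0.2, 0.5, -0.6]
width: 0.0124
```

>>> servo_tool:
  commands:
    - [-1,[4,-0.6,0],0]
    - [-1,[4,-0.6,0],0]
    - [-1,[4,-0.6,0],0]
    - [-1,[4,-0.6,0],0]
    - [-1,[1,-0.2,0],0]
    - [-1,[0,0,0],0]
    - [-1,[0,0,0],0]
    - [-1,[0,0,0],0]

```text
clock: 21.1
tool_pos: [0.5638, 0.1483, 0.1986]
tool_rot: [0.0, 0.776, 0.631, 0.0]
ft_force: [0.6, 0.1, -0.2]
width: 0.0121
```

```bash
python3 -c "
from h import *
go(.5637,.1581,.0523,-.2041)
"
```

```text
t 21.1 pos [0.5638 0.1483 0.1986] jaw -0.2055 w 0.0121 F [ 0.6  0.1 -0.2] tilt [ 0.0004 -0.0004]
shift cm [ 0.96 -0.22 14.62]
twist -0.0014
shift after twist [ 0.96 -0.22 14.62]
```

>>> servo_tool:
  commands:
    - [-1,[0.5,-0.1,0],-0.0014]
    - [-1,[0.46,-0.12,1],0]
    - [-1,[0,0,2],0]
    - [-1,[0,0,2],0]
    - [-1,[0,0,2],0]
    - [-1,[0,0,1],0]
    - [-1,[0,0,0],0]
    - [-1,[0,0,0],0]

```text
clock: 21.9
tool_pos: [0.5637, 0.1604, 0.1185]
tool_rot: [0.0, 0.775, 0.632, 0.0]
ft_force: [0.4, -0.0, -0.5]
width: 0.0123
```

```bash
python3 -c "
from h import *
go(.5637,.1581,.0523,-.2041)
c=imaging.camera('wrist');im=c['image'][:,:,::-1]
cv2.imwrite('pics/w18.png',im)
im=imaging.camera('scene')['image'][:,:,::-1]; cv2.imwrite('pics/s18.png',cv2.resize(im[100:250,310:460],None,fx=4,fy=4,interpolation=2))
im=imaging.camera('top')['image'][:,:,::-1]; cv2.imwrite('pics/t18.png',cv2.resize(im[190:290,130:290],None,fx=5,fy=5,interpolation=2))
"
```

```text
t 21.9 pos [0.5637 0.1604 0.1185] jaw -0.2017 w 0.0123 F [ 0.4 -0.  -0.5] tilt [ 0.0003 -0.    ]
shift cm [-0.23  0.05  6.62]
twist 0.0024
shift after twist [-0.23  0.05  6.62]
```

View pics/w18.png

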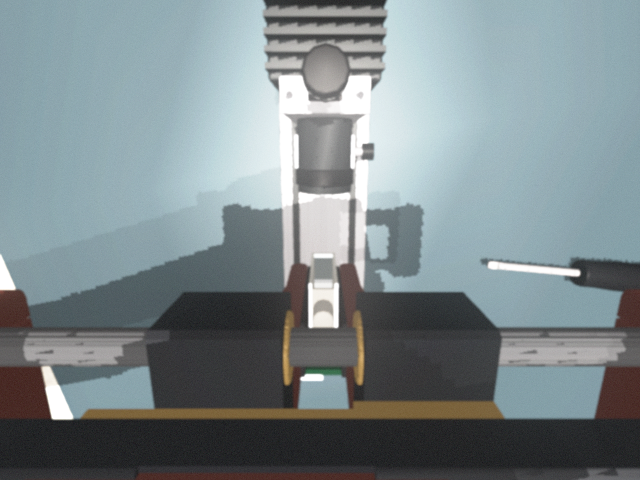

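View pics/s18.png

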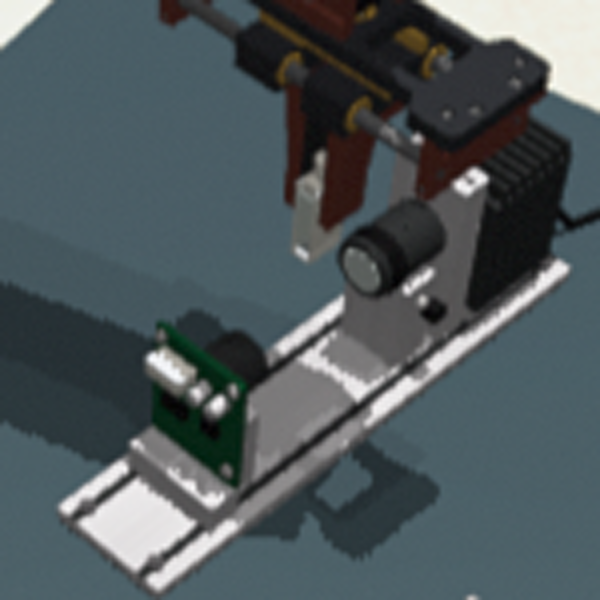

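View pics/t18.png

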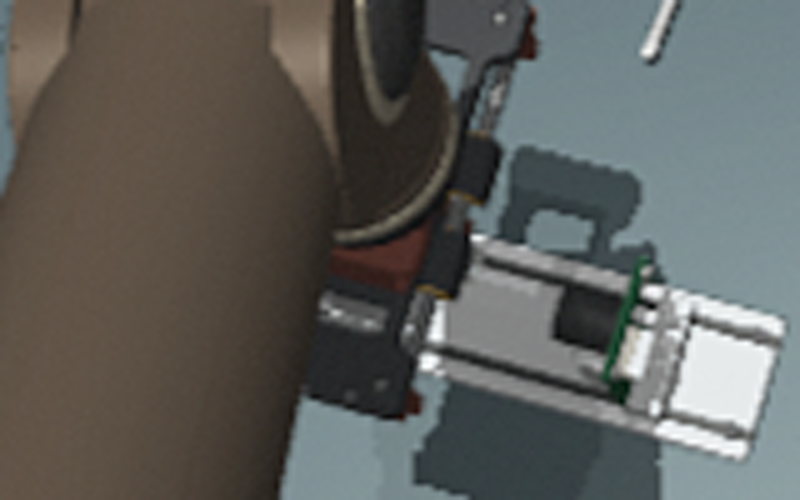

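>>> servo_tool:
  commands:
    - [-1,[0,0,0],0]
    - [-1,[0,0,0],0]
    - [-1,[0,0,0],0]
    - [-1,[0,0,0],0]
    - [-1,[0,0,0],0]
    - [-1,[0,0,0],0]
    - [-1,[0,0,0],0]
    - [-1,[0,0,0],0]

```text
clock: 22.85
tool_pos: [0.5634, 0.1605, 0.1182]
tool_rot: [0.0, 0.775, 0.632, -0.0]
ft_force: [0.2, -0.1, -0.2]
width: 0.0121
```

```bash
python3 -c "
from h import *
go(.5637,.1581,.0523,-.2041)
c=imaging.camera('wrist');im=c['image'][:,:,::-1]
cv2.imwrite('pics/w19a.png',cv2.resize(im[30:180,245:405],None,fx=5,fy=4,interpolation=2))
cv2.imwrite('pics/w19b.png',cv2.resize(im[170:320,245:405],None,fx=5,fy=4,interpolation=2))
C=np.array([.5637,.1581,-.2041])
for P in [[-.0185,.04,.08],[.0185,.04,.08],[-.0185,.080,.08],[.0185,.080,.08],[-.036,.1,.01],[.036,.1,.01],[-.023,.086,.118],[.023,.086,.118],[-.0085,.095,.178],[.0085,.095,.178],[-.036,0.03,.01],[.036,0.03,.01]]:
  q=proj(c['mtx'],c['camera_from_world'],place(C,P))[0];print(P,q.round(1),((q-[244.5,29.5])*[5,4]).round(),((q-[244.5,169.5])*[5,4]).round())
s,p,R=state()
print('cell')
for P in [(.01125,.00625,-.0497),(.01125,-.00625,-.0497),(.01125,-.00625,-.0047),(.01125,.00625,-.0047)]:
    print(P,((proj(c['mtx'],c['camera_from_world'],p+R@np.array(P))[0]-[244.5,169.5])*[5,4]).round(1))
"
```

```text
t 22.85 pos [0.5634 0.1605 0.1182] jaw -0.2015 w 0.0121 F [ 0.2 -0.1 -0.2] tilt [-0.     -0.0001]
shift cm [-0.23  0.08  6.59]
twist 0.0026
shift after twist [-0.22  0.08  6.59]
[-0.0185, 0.04, 0.08] [297.1 191.7] [263. 649.] [263.  89.]
[0.0185, 0.04, 0.08] [354.4 191.8] [550. 649.] [550.  89.]
[-0.0185, 0.08, 0.08] [296.1 127. ] [258. 390.] [ 258. -170.]
[0.0185, 0.08, 0.08] [356.  127.2] [557. 391.] [ 557. -169.]
[-0.036, 0.1, 0.01] [280.  104.8] [178. 301.] [ 178. -259.]
[0.036, 0.1, 0.01] [370.7 105.1] [631. 302.] [ 631. -258.]
[-0.023, 0.086, 0.118] [281.8 111.2] [186. 327.] [ 186. -233.]
[0.023, 0.086, 0.118] [371.8 111.5] [637. 328.] [ 637. -232.]
[-0.0085, 0.095, 0.178] [304.   67.9] [298. 154.] [ 298. -406.]
[0.0085, 0.095, 0.178] [353.7  68. ] [546. 154.] [ 546. -406.]
[-0.036, 0.03, 0.01] [282.3 192.8] [189. 653.] [189.  93.]
[0.036, 0.03, 0.01] [367.8 193. ] [616. 654.] [616.  94.]
cell
(0.01125, 0.00625, -0.0497) [477.5 444.8]
(0.01125, -0.00625, -0.0497) [330.4 444.9]
(0.01125, -0.00625, -0.0047) [343.9 323.1]
(0.01125, 0.00625, -0.0047) [458.2 323.1]
```

View pics/w19a.png

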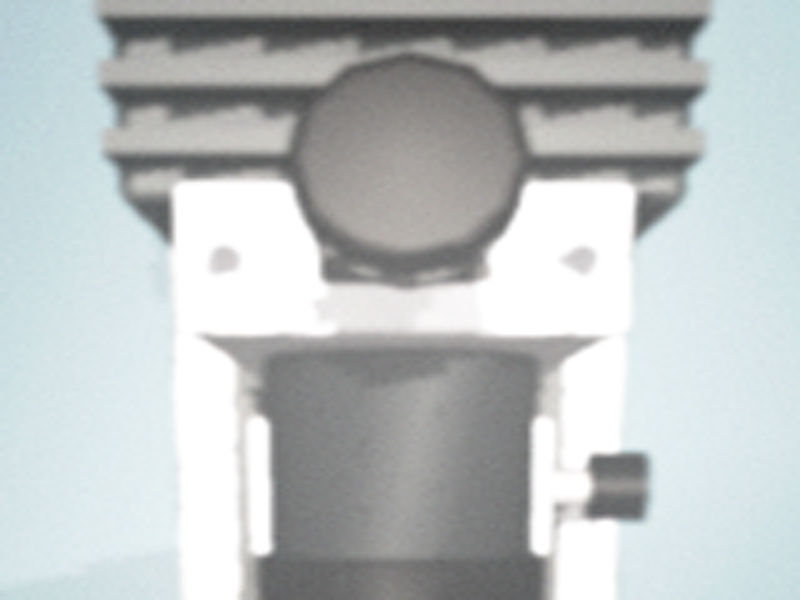

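View pics/w19b.png

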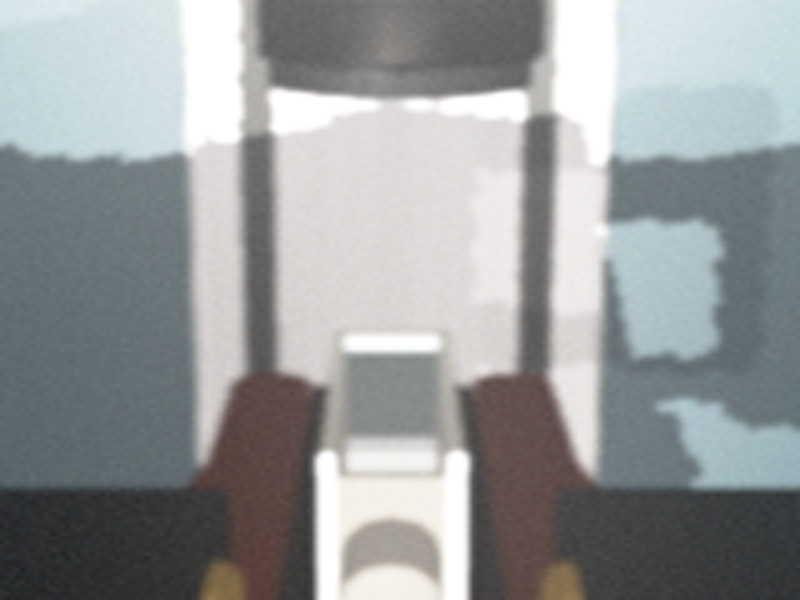

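>>> servo_tool:
  commands:
    - [-1,[-0.14,0.1,0],0.0026]
    - [-1,[0,0,1],0]
    - [-1,[0,0,1.5],0]
    - [-1,[0,0,1.5],0]
    - [-1,[0,0,1.5],0]
    - [-1,[0,0,0.8],0]
    - [-1,[0,0,0.29],0]
    - [-1,[0,0,0],0]

```text
clock: 23.7
tool_pos: [0.5639, 0.1587, 0.0518]
tool_rot: [-0.0, 0.776, 0.631, -0.0]
ft_force: [-0.2, -0.4, -0.8]
width: 0.0125
```

>>> servo_tool:
  commands:
    - [-1,[0,0,0],0]
    - [-1,[0,0,0],0]
    - [-1,[0,0,0],0]
    - [-1,[0,0,0],0]
    - [-1,[0,0,0],0]
    - [-1,[0,0,0],0]
    - [-1,[0,0,0],0]
    - [-1,[0,0,0],0]

```text
clock: 24.5
tool_pos: [0.5641, 0.1589, 0.0524]
tool_rot: [-0.0, 0.775, 0.631, 0.0]
ft_force: [0.3, -0.4, -0.2]
width: 0.0124
```

```bash
python3 -c "
from h import *
go(.5637,.1581,.0523,-.2041)
c=imaging.camera('wrist');im=c['image'][:,:,::-1]
cv2.imwrite('pics/w20.png',cv2.resize(im[0:320,205:445],None,fx=3,fy=1.85,interpolation=2))
C=np.array([.5637,.1581,-.2041])
for P in [[-.0185,.04,.08],[.0185,.04,.08],[-.023,.086,.118],[.023,.086,.118],[0,.04,.099]]:
  q=proj(c['mtx'],c['camera_from_world'],place(C,P))[0];print(P,q.round(1),((q-[204.5,-.5])*[3,1.85]).round())
s,p,R=state()
for P in [(.01125,.00625,-.0497),(.01125,-.00625,-.0497),(.01125,-.00625,-.0047),(.01125,.00625,-.0047)]:
    print(P,((proj(c['mtx'],c['camera_from_world'],p+R@np.array(P))[0]-[204.5,-.5])*[3,1.85]).round(1))
c=imaging.camera('scene');im=c['image'][:,:,::-1]; cv2.imwrite('pics/s20.png',cv2.resize(im[90:230,320:460],None,fx=4.2,fy=4.2,interpolation=2))
for P in [[0,0,.08],[0,.04,.08],[0,-.04,.08],[.00625,-.01125,.057],[-.00625,-.01125,.057],[.00625,-.01125,.102],[0,.095,.178],[0,.095,.158]]:
  q=proj(c['mtx'],c['camera_from_world'],place(C,P))[0];print(P,q.round(1),((q-[319.5,89.5])*4.2).round())
"
```

```text
t 24.5 pos [0.5641 0.1589 0.0524] jaw -0.2041 w 0.0124 F [ 0.3 -0.4 -0.2] tilt [0. 0.]
shift cm [-0.09 -0.02  0.01]
twist 0.0
shift after twist [-0.09 -0.02  0.01]
[-0.0185, 0.04, 0.08] [284.9 207. ] [241. 384.]
[0.0185, 0.04, 0.08] [364.3 207. ] [479. 384.]
[-0.023, 0.086, 0.118] [255.9  89.2] [154. 166.]
[0.023, 0.086, 0.118] [394.8  89.2] [571. 166.]
[0, 0.04, 0.099] [324.8 214.8] [361. 398.]
(0.01125, 0.00625, -0.0497) [406.2 520.1]
(0.01125, -0.00625, -0.0497) [317.9 520.1]
(0.01125, -0.00625, -0.0047) [326.1 463.8]
(0.01125, 0.00625, -0.0047) [394.7 463.8]
[0, 0, 0.08] [386.  177.4] [279. 369.]
[0, 0.04, 0.08] [399.7 167.3] [337. 327.]
[0, -0.04, 0.08] [371.8 187.8] [220. 413.]
[0.00625, -0.01125, 0.057] [383.5 189.9] [269. 422.]
[-0.00625, -0.01125, 0.057] [378.9 186.5] [250. 407.]
[0.00625, -0.01125, 0.102] [385.2 174.3] [276. 356.]
[0, 0.095, 0.178] [424.3 117.1] [440. 116.]
[0, 0.095, 0.158] [422.9 125. ] [434. 149.]
```

View pics/w20.png

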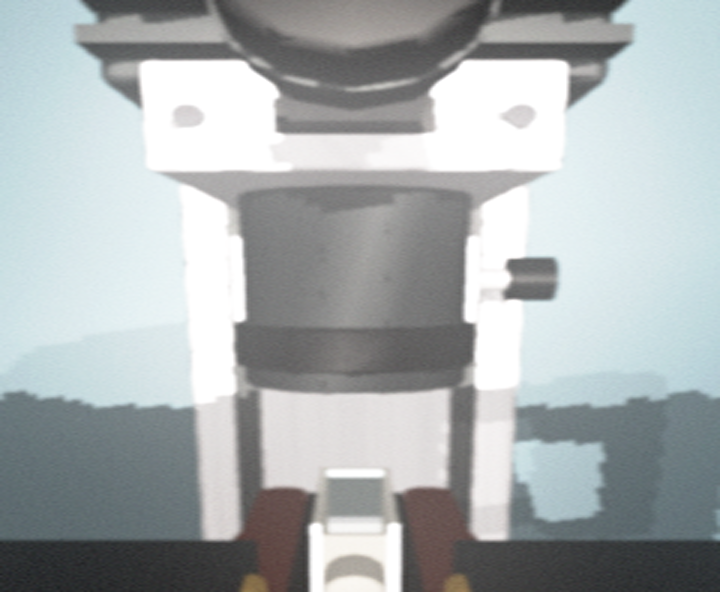

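View pics/s20.png

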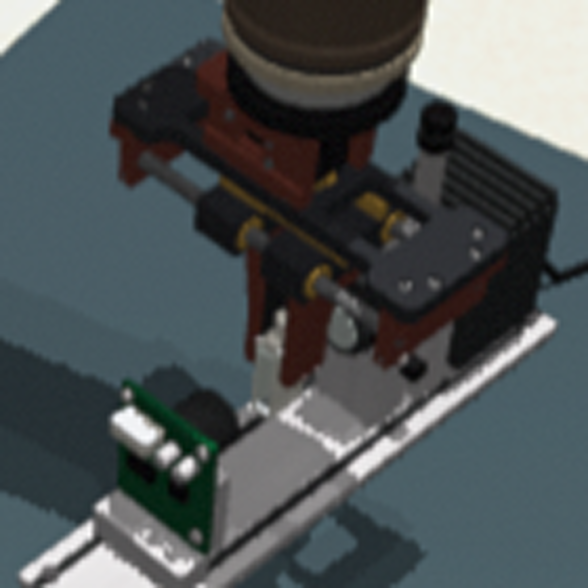

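```bash
python3 -c "
from h import *
print(bot.sign_off())
go(.5637,.1581,.0523,-.2041)"
```

```text
the job is handed in; nothing more can be done
None
the job is handed in; nothing more can be done
```

I pulled the dark slide up by its knob and let go of it. I then took the stoppered reference cell from the rack by its frosted faces. It was held in the gap between lens and receiver when I handed the job in, at about 24.6 s.

**Final checks:**
- **Slide:** the gripper rose 20 mm while holding the knob. In the scene image the knob then sat where a 20 mm opening puts it, to within about 1.5 mm. I could not clearly see the engraved line itself.
- **Cell position:** in the last wrist image its centre column (about 357) matched the lens tube's (about 356.5), so it was within about 0.5 mm sideways. Along the beam it was within about 1 mm of mid-gap. The grip height puts the middle of the windows 80 mm above the bench.
- **Cell attitude and grip:** the jaw angle matched the fitted beam direction and the tool showed no tilt. Grip opening was 12.4 mm and outside force was under 1 N.
- **Other objects:** the empty cells, multimeter, screwdriver and pink look-alike looked unmoved in the images. I did not measure them.

**Disagreements:**
- **Fingertips:** they ended about 26 mm above the reported TCP (the end of the fingers), not at it as described. My first attempt on the knob therefore closed just above it, touching its top with about 2.4 N. I corrected for the offset from then on.
- **Rack position:** the wrist camera put it about 2 mm from where the two overview cameras did. I followed the wrist camera, and the grasp was centred.

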